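Put the gouge away and close the locked drawer of the bench lathe

TASK

Lay the red-handled gouge flat in the empty compartment of the lathe stand's open drawer and let go of it. The drawer is locked out at full extension: press down the yellow release lever on its slide and, keeping it pressed, push the drawer in past the catch, then push it fully home without slamming it. Leave the other things on the bench where they are.

Things in the scene. Friction and masses are not known exactly. Their poses are not given: they have to be found in the camera images.
- stand: Green stand of a small bench lathe, fixed, with one drawer. Origin: bench level, middle of the drawer mouth (330 mm wide along y, 135 mm high). x = level, straight into the stand (the way the drawer closes), y along the mouth, z up. Above the mouth stands the lathe: see bed_edge
- bed_edge (a point): Lower front edge of the dark lathe bed, above the middle of the mouth: 20 mm out from the mouth (to -x of it) and 135 mm above the bench. Axes as the stand's. The edge runs along y from -200 to 270 mm; the bed is 55 mm high (top at 190 mm); headstock (to 350 mm) and tailstock (to 325 mm above the bench) stand on it, flush with its front or behind
- drawer (a joint): Travel of the drawer, m: 0 = fully extended, 0.18 = fully home (shut against the mouth). Free play -0.008 to 0.002, where a catch blocks it until the lever is down; past 0.005 it cannot re-lock and the lever may be let go. About 3 N of friction plus 8 N per m/s; stays where it is left. About 1.2 kg
- bay (a point): Middle of the inner floor of the empty compartment: 195 mm long (x), 98 mm wide (y), walls 35 mm high, floor 45 mm above the bench. Axes as the stand's. With the drawer extended the lathe bed overhangs its last 35 mm at +x; the drawer front (top 118 mm above the bench) closes its -x end. The other compartment, at -y, holds a cork sanding block
- front (a point): Point on the outer face of the flat upright green drawer front, 85 mm above the bench, 50 mm to +y of the middle: push here towards +x. Panel 345 mm wide, 15 mm thick, from 6 to 118 mm above the bench; a flat pull 90 mm long sticks out 11 mm from it, 30 mm to -y of its middle. Axes as the stand's. When home this face is 15 mm out of the mouth, 5 mm behind bed_edge
- pad (a point): Middle of the upper face of the release lever's yellow thumb pad, at the +y side of the drawer, 100 mm above the bench; moves with the drawer. Pad 36 mm wide (y), 32 mm long, sloping 35 degrees: it faces up and towards -x. With the drawer extended it is 24 mm in front of bed_edge, so an upright gripper fouls the bed: lean the tool, tip towards +x
- lever (a joint): Angle of the release lever, rad: 0 = up (sprung), 0.26 = fully down; the catch is clear from about 0.15. The pad goes down 45 mm times the angle (12 mm in all). Pressing it straight down takes about 3 N at first, 8 N at full travel; it springs back when let go
- gouge: Short gouge with a square red handle 80 x 26 x 26 mm (x, y, z; rounded edges), then a brass ferrule and a steel blade to +x, 12 mm wide, its tip 105 mm from the origin. Lies flat. Origin: middle of the handle's underside; x along the tool towards the blade, z up. 145 mm long in all, about 0.12 kg. It fits the compartment only lengthwise
- gouge_mid (a point): Middle of the length of the red gouge, 32 mm ahead of the middle of the handle and 13 mm above its underside
- gouge_plain: Like the red gouge but with a pale wooden handle; bystander, leave it
- blank: Wooden turning blank, 120 x 42 x 42 mm, bystander; origin in the middle of its underside
- glue: White bottle, 60 mm across and 170 mm high, bystander; origin in the middle of its underside
- screws: Glass jar, 60 mm across and 70 mm high, bystander; origin in the middle of its underside
- bar_clamp: Bar clamp lying flat, 260 mm bar along y, jaws 85 mm to +x, 22 mm high, bystander; origin under the middle of the bar
There are look-alikes about, which are no part of the job. Leave any black or blue look-alike of the gouge alone.

How it is judged:
By the outcome, as a careful person would: the job done as asked, in the order asked, and still so for the second after the job is handed in, with the robot touching nothing.
It also fails if it takes over 56 s, if anything falls off the work surface, if the arm or the gripper's body presses on something with over 40 N, if the wrist force passes 120 N, or if a joint passes its speed limit or range.

ROBOT

A 6-joint arm with a two-finger parallel gripper is mounted at the origin on the work surface. World frame = base frame: x ahead of the robot, y to its left, z up, the work surface at z = 0. Lengths are in mm, angles in rad, forces in N, time in s.
With the tool pointing down it reaches from about 350 to 975 mm from the base axis. Payload 7.1 kg.
Tool frame: the origin (TCP) lies at the very end of the fingers, on their centre line; the grasp point (between the pads) lies 19 mm behind it; y points along the fingers, z is the direction in which the jaws open and shut, and the axes are right-handed (so a half turn about y gives the same grasp; the last joint's range is limited). The gripper opens to 88 mm and grips with 3 to 60 N. Pads are 20 mm wide; open, the fingers measure 115 mm over their backs; the gripper's body (75 mm by 178 mm) begins 61 mm behind the grasp point.
Start: joints at [1.229, 0.423, 1.63, -0, 1.089, -0.019], TCP at [198.232, 592.713, 190.475] pointing down, gripper open.
Joint ranges: [-3, 3], [-0.9, 2.11], [0.09, 2.58], [-1.31, 4.45], [0.11, 2.69], [-2.54, 2.54]. Speed limits (rad/s): [2.39, 2.39, 3.01, 3.14, 3.14, 3.14].

INTERFACE

Orientations are given as a rotation vector (axis times angle).
In Python, from workcell import ctrl gives the robot as it stands.
- The arm moves only by the shell command python3 -m jog 'ROWS'. ROWS is JSON, a list of rows, each a list of 3 entries, a list of its own where there are three numbers: the opening, from 0 (shut) to 1 (fully open), then the shift along the tool's x, y, z in cm, then the turn, a rotation vector about the tool's x, y, z in rad. In form: [[claw, [dx, dy, dz], [wx, wy, wz]], ...]. A call has 1 to 8 rows; each row is the pose to reach, as a shift and turn from the pose commanded when the call began, along the tool's axes at that moment; what a row does not reach only later rows make up. A row lasts 1/10 s, in which the tool goes at most 50 mm and 8.59 degrees, less where a joint would pass 70% of its speed; a pose out of reach is approached as far as the arm can. A call with a gripper value outside its range is refused whole. The fingers move at their own pace and stop on an object; the grip force is fixed at half the most. Time passes only in rows, so rows that repeat a pose let the fingers close. It gives the time, the measured TCP pose, the force and the opening at its end, in the units of the state.
- ctrl.get_obs(): the state, without advancing time (a new reading comes with each control period).
- ctrl.get_image(name): name is "side" or "top"; returns a dict with "color" (400x640x3 uint8, red, green, blue), "z_map" (400x640 float32, mm along the optical axis (not along the pixel's ray), 0 where there is no reading), "fx", "fy", "cx", "cy" (pixels), "dist_coeffs" ([k1, k2, p1, p2, k3] as OpenCV has them; the pictures are not rectified), "pose" (4x4, takes a point from camera to world coordinates). Camera axes: x right, y down, z forward; pixel columns grow to the right and rows downward; lengths in mm; the calibration is good to about 2 mm. A picture is of the moment at which its call begins.
- ctrl.close_job(): hands the job in, once; it reports no verdict.
The state is a dict: "t": time; "qpos": joint angles; "qvel": joint speeds; "joint_torque": joint torques, N m; "ee_pos": TCP position; "orientation": TCP orientation; "ft_force": force on the tool from outside, world axes, zero at the start; "moment": the same for the moment, N m; "width": finger opening in mm.
Only numpy, scipy, OpenCV 4.12 (cv2) and the standard library are available. Lean on these libraries where they do the work, as an engineer would, in place of code of your own. Each camera call takes 0.05 s, during which the arm holds its last target.

## Working session

There is one attempt and no reset: what is moved stays moved. The work goes in short steps, Python scripts to look and compute and a shell command to move; the robot and the scene stay as the last step left them, time stands still between calls to the robot, and variables do not carry over. Pictures are saved under pics/ and viewed, and the job is handed in when it is done.

```bash
mkdir -p pics; ls; python3 - <<'E'
from workcell import ctrl
import cv2,numpy as np
print(ctrl.get_obs())
for n in("side","top"):
    i=ctrl.get_image(n); cv2.imwrite(f"pics/{n}0.png",i["color"][:,:,::-1]); np.savez(f"{n}0.npz",**i)
    print(n,i["fx"],i["fy"],i["cx"],i["cy"],i["dist_coeffs"],np.round(i["pose"],4).tolist(), (i["z_map"]>0).mean())
E
```

```text
pics
{'t': 0.0, 'qpos': array([ 1.22900866e+00,  4.23843445e-01,  1.63069377e+00, -3.43480399e-06,
        1.08859947e+00, -1.89855914e-02]), 'qvel': array([-0.00081644, -0.00062504,  0.00280471, -0.00171559,  0.00092822,
        0.00032873]), 'joint_torque': array([-1.37613693e-03, -5.44625258e+01, -2.73664784e+01,  6.42876187e-02,
        2.25955714e-02, -1.43821590e-04]), 'ee_pos': array([198.02871996, 592.15319025, 189.69863165]), 'orientation': array([-1.55743284,  0.25359674, -0.25316468]), 'ft_force': array([-0.65546303,  0.41667839,  0.81701454]), 'moment': array([-0.03306558, -0.04113211,  0.00503065]), 'width': 87.8411891478281}
side 401.65185922017633 401.65185922017633 328.6889393313532 200.65965744323836 [-0.06124307  0.          0.          0.          0.        ] [[0.3712, -0.8148, 0.4453, 45.6966], [-0.9285, -0.328, 0.1739, -57.1583], [0.0044, -0.478, -0.8783, 951.4444], [0.0, 0.0, 0.0, 1.0]] 0.99593359375
top 491.63913690982446 491.63913690982446 327.32011442022304 200.26711162455481 [-0.00012773  0.          0.          0.          0.        ] [[-0.0253, -0.9927, 0.1183, 281.5331], [-0.9996, 0.0234, -0.0175, 108.4527], [0.0146, -0.1187, -0.9928, 1499.9947], [0.0, 0.0, 0.0, 1.0]] 0.9958203125
```

View pics/side0.png

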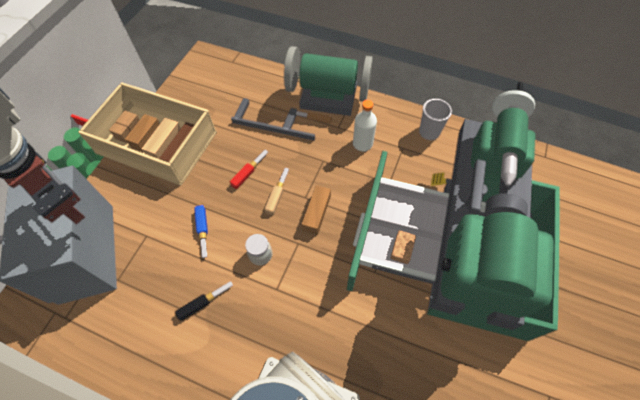

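View pics/top0.png

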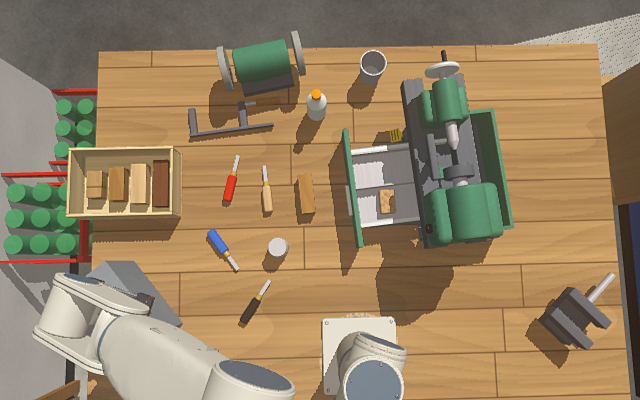

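Candidates for the gouge in the top view are red (231,180), pale (266,188), blue (222,250) and black (254,300). Only the one at (231,180) has a red handle. I'll confirm it in an enlarged crop and measure.

```bash
cat > h.py <<'E'
import numpy as np,cv2
from workcell import ctrl
def load(n): return dict(np.load(n,allow_pickle=True))
def K(i): return np.array([[i["fx"],0,i["cx"]],[0,i["fy"],i["cy"]],[0,0,1.]],float)
def rays(i,uv):
    p=cv2.undistortPoints(np.array(uv,float).reshape(-1,1,2),K(i),np.array(i["dist_coeffs"],float)).reshape(-1,2)
    P=np.array(i["pose"],float); d=np.c_[p,np.ones(len(p))]@P[:3,:3].T
    return P[:3,3],d
def onz(i,uv,z):
    o,d=rays(i,uv); return o+d*((z-o[2])/d[:,2])[:,None]
def bydepth(i,uv):
    o,d=rays(i,uv); uv=np.round(np.array(uv)).astype(int).reshape(-1,2); return o+d*np.array([i["z_map"][v,u] for u,v in uv])[:,None]
def proj(i,p):
    P=np.linalg.inv(np.array(i["pose"],float)); r,_=cv2.Rodrigues(P[:3,:3])
    return cv2.projectPoints(np.array(p,float).reshape(-1,1,3),r,P[:3,3],K(i),np.array(i["dist_coeffs"],float))[0].reshape(-1,2)
def cloud(i):
    u,v=np.meshgrid(np.arange(640),np.arange(400)); return bydepth(i,np.c_[u.ravel(),v.ravel()]).reshape(400,640,3)
def crop(i,x0,y0,x1,y1,s,name): 
    cv2.imwrite(name,cv2.resize(i["color"][y0:y1,x0:x1,::-1],None,fx=s,fy=s,interpolation=cv2.INTER_CUBIC))
def red(i,box):
    c=i["color"]; h=cv2.cvtColor(c,cv2.COLOR_RGB2HSV); m=((h[...,0]<6)|(h[...,0]>174))&(h[...,1]>180)&(h[...,2]>100)
    k=np.zeros_like(m); x0,y0,x1,y1=box; k[y0:y1,x0:x1]=1; return m&k
E
python3 - <<'E'
from h import *
t=load("top0.npz"); s=load("side0.npz")
crop(t,190,140,310,230,6,"pics/c1.png")
crop(t,330,110,450,260,4,"pics/c2.png")
crop(s,340,140,480,300,3.7,"pics/c3.png")
for i,b in((t,(200,140,250,215)),(s,(220,140,270,200))):
    m=red(i,b); v,u=np.nonzero(m); uv=np.c_[u,v]
    r=cv2.minAreaRect(uv.astype(np.float32)); box=cv2.boxPoints(r)
    c=uv.mean(0); print(len(u),c,r, onz(i,[c],20).round(1), onz(i,box,26).round(1).tolist(), bydepth(i,[c]).round(1))
E
```

```text
213 [229.20657277 187.76056338] ((229.23533630371094, 187.558837890625), (8.48874568939209, 25.223705291748047), 14.03624439239502) [[503.  378.8  20. ]] [[469.2, 399.3, 26.0], [543.5, 380.8, 26.0], [536.6, 355.9, 26.0], [462.3, 374.5, 26.0]] [[502.3 378.   24.8]]
260 [241.54230769 175.41923077] ((241.75001525878906, 175.25), (9.899494171142578, 27.577163696289062), 45.0) [[501.9 378.   20. ]] [[468.6, 399.0, 26.0], [544.7, 379.1, 26.0], [531.2, 350.5, 26.0], [456.2, 370.9, 26.0]] [[497.7 374.   28.6]]
```

```bash
python3 - <<'E'
from h import *
t=load("top0.npz")
C=cloud(t)
# drawer region grid heights
for v in range(120,256,6):
    print(v,' '.join('%4d'%C[v,u,2] for u in range(336,432,4)))
E
```

```text
120   -3    1    3    6    5   -1    4    3    1    0    1    5    0    0    0    0    1    0  182  189  193  216  257  269
126   -1    1    0    0    0    0    2   -1    2    1    3    0   -4   -1    1   -2   -1   -6  170  185  186  202  228  235
132    0   -5  116   -4    0    1    1   -4    0    0    0    0    1    0   95  103   -3  105  156  191  192  190  195  187
138    1   -2  118  117   -2    1    5    0   -4    0    4   -6    1    0   92   96  110   85  142  181  188  192  188  278
144    0   -2  105  114   -3   -1    0   -2   -1    1    3   -3    0    2   76   74   83   81   79  188  192  187  190  275
150   -2   -5   75  113   78   83   79   81   86   78   80   81   84   79   69   70   62   53   42  180  187  191  190  274
156    2    3   34  120   60   49   40   41   49   42   40   41   46   42   41   44   45   48   44  166  188  188  184  258
162    0   -2    3  117  115   44   46   45   42   46   32   49   39   43   45   44   45   49   44  154  190  186  188  213
168    4    2    0  117  118   42   43   38   42   42   44   44   45   42   41   42   47   38   37  139  190
[... 1051 characters left out ...]
   78   83   81   74   79   78   81   77   81   66   75   74   59  135  187  237
228    1    0    4   -5    1  119  119    5    2   -1    2    0    0    0   -2   -3    2    3    3    2   -1    3  174  278
234    0    5    0    0   -3   96  122    0   -8    1    3    0   -2    5    4   -2    3   -9   -2    0    0   14  167  215
240    3    1   -1    0   -2   68  119   -1    3   -3   -3    0    0   -1   -2    1   -3   -2    1    5    2    2  155  187
246    2   -1    2    0    4   40  116    2    5    4    7   -3   -1   -4   -1    5   -1    0    1   -2   -1    1  141  193
252    1   -5   -1    5    0    6    1   -1    3   -4    3   -6    7    4   -5   -5    1    1    2    4    0    2    3   -2
```

View pics/c1.png

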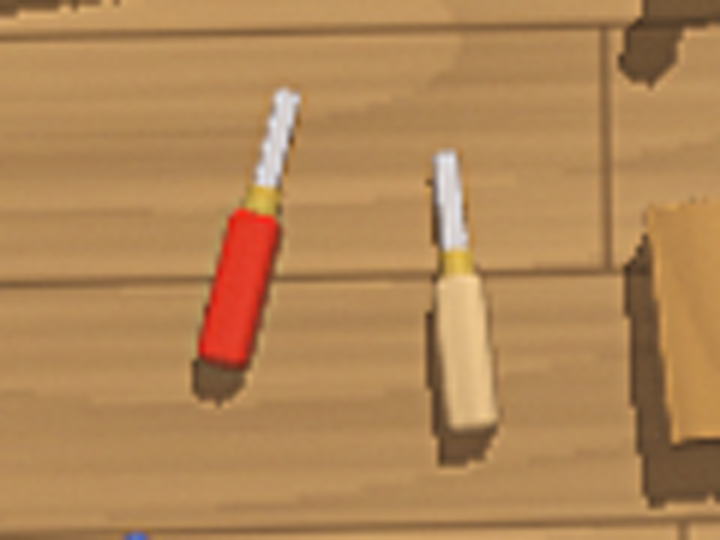

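View pics/c2.png

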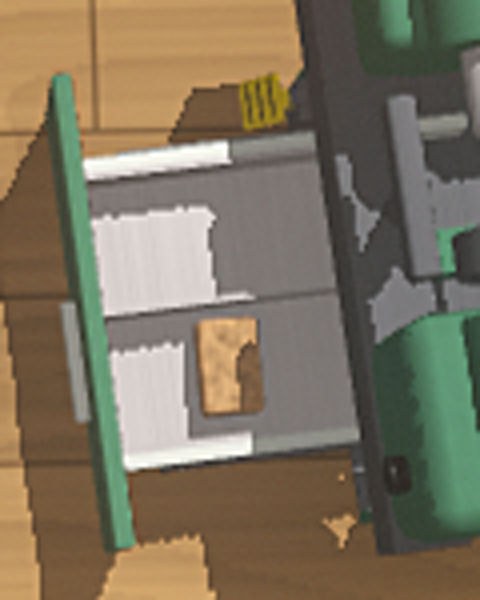

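View pics/c3.png

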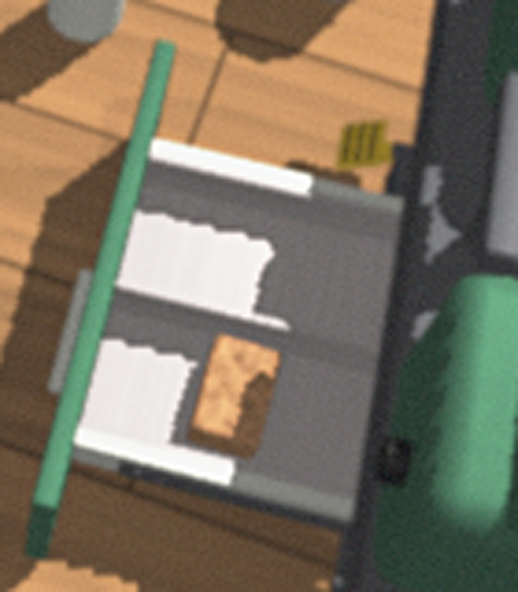

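The crop confirms it: red handle at (229,188), ferrule and blade pointing up the picture to about (238,155). The empty compartment is the upper one in the top view, and the yellow pad is at (395,135). Next I'll measure the stand frame, pad, bay and gouge heading.

```bash
python3 - <<'E'
from h import *
t=load("top0.npz"); s=load("side0.npz")
def greenmask(i): 
    h=cv2.cvtColor(i["color"],cv2.COLOR_RGB2HSV); return (h[...,0]>60)&(h[...,0]<90)&(h[...,1]>70)
for nm,i,b in(("top",t,(336,122,366,252)),("side",s,(345,150,390,290))):
    g=greenmask(i); C=cloud(i); k=np.zeros(g.shape,bool); k[b[1]:b[3],b[0]:b[2]]=1
    m=g&k&(C[...,2]>100)&(C[...,2]<136)
    v,u=np.nonzero(m); P=onz(i,np.c_[u,v],118)[:,:2]
    r=cv2.minAreaRect(P.astype(np.float32)); bx=cv2.boxPoints(r)
    print(nm,len(u),r,bx.round(1).tolist())
    h=cv2.cvtColor(i["color"],cv2.COLOR_RGB2HSV); y=(h[...,0]>22)&(h[...,0]<34)&(h[...,1]>190)
    bb=(385,120,405,145) if nm=="top" else (425,165,450,190)
    k[:]=0;k[bb[1]:bb[3],bb[0]:bb[2]]=1; v,u=np.nonzero(y&k)
    # bounding centre
    r=cv2.minAreaRect(np.c_[u,v].astype(np.float32)); print(" pad",len(u),r, onz(i,[r[0]],100).round(1))
    q=bydepth(i,np.c_[u,v]); print(np.median(q,0).round(1))
    # gouge: blade mask bright greyish + red
    hb=(200,145,250,210) if nm=="top" else (220,140,275,195)
    bl=(h[...,1]<60)&(h[...,2]>150); k[:]=0;k[hb[1]:hb[3],hb[0]:hb[2]]=1
    v,u=np.nonzero(bl&k); print(" blade",len(u),onz(i,[(u.mean(),v.mean())],13).round(1))
    R=red(i,hb); rv,ru=np.nonzero(R); pc=onz(i,[(ru.mean(),rv.mean())],20); print(" red",pc.round(1))
    # tip
    Pb=onz(i,np.c_[u,v],13)[:,:2]; d=(Pb.mean(0)-pc[0,:2]); d/=np.linalg.norm(d); print(" dir",d,"tip dist",((Pb-pc[0,:2])@d).max(), "heading",np.arctan2(d[1],d[0]))
# bed edge in top (z=190): first col with height >135 per row
C=cloud(t); pts=[]
for v in range(100,240,3):
    row=C[v,395:440,2]; j=np.nonzero(row>180)[0]
    if len(j): pts.append(onz(t,[(395+j[0],v)],190)[0,:2])
pts=np.array(pts); l=cv2.fitLine(pts.astype(np.float32),cv2.DIST_HUBER,0,.01,.01).ravel(); print("bed",l)
E
```

```text
top 492 ((483.6827392578125, 10.88081169128418), (339.4518127441406, 12.836155891418457), 5.930628299713135) [[314.20001220703125, -0.30000001192092896], [315.5, -13.0], [653.2000122070312, 22.0], [651.7999877929688, 34.79999923706055]]
 pad 78 ((395.699951171875, 134.9000244140625), (11.596552848815918, 11.030865669250488), 81.8698959350586) [[ 635.8 -120.8  100. ]]
[ 634.5 -121.4  100.7]
 blade 62 [[581.9 360.   13. ]]
 red [[503.  378.8  20. ]]
 dir [ 0.97251462 -0.23284181] tip dist 105.31960896055575 heading -0.234998792827723
side 727 ((479.73345947265625, 11.186077117919922), (346.26654052734375, 14.218456268310547), 6.047079086303711) [[306.79998779296875, 0.0], [308.29998779296875, -14.100000381469727], [652.7000122070312, 22.399999618530273], [651.2000122070312, 36.5]]
 pad 11 ((437.2705078125, 178.47543334960938), (8.0576810836792, 11.316967964172363), 84.80557250976562) [[ 637.6 -117.3  100. ]]
[ 632.9 -116.8  101.2]
 blade 68 [[583.9 361.4  13. ]]
 red [[501.9 378.   20. ]]
 dir [ 0.98019835 -0.19801816] tip dist 108.05474862284836 heading -0.19933562623470497
bed [ 9.9473178e-01  1.0251184e-01  5.3156262e+02 -1.5506662e+02]
```

```bash
cat >> h.py <<'E'
from scipy.spatial.transform import Rotation as Ro
SX=np.array([0.1042,-0.9946,0]); SY=np.array([0.9946,0.1042,0]); SZ=np.array([0,0,1.]); S0=np.array([501.5,-175.5,0])
SR=np.c_[SX,SY,SZ]
def st(p): return (np.atleast_2d(p)-S0)@SR
def wd(p): return S0+SR@np.array(p,float)
def Rtool(ydir,zdir):
    y=np.array(ydir,float);y/=np.linalg.norm(y); z=np.array(zdir,float); z-=y*(z@y); z/=np.linalg.norm(z)
    return np.c_[np.cross(y,z),y,z]
def plan(p,R=None):
    o=ctrl.get_obs(); R0=Ro.from_rotvec(o["orientation"]).as_matrix(); R=R0 if R is None else R
    d=R0.T@(np.array(p)-o["ee_pos"])/10; w=Ro.from_matrix(R0.T@R).as_rotvec()
    print("at",o["ee_pos"].round(1),"shift",d.round(2),"turn",w.round(3),"|cm|",np.linalg.norm(d).round(1),"|rad|",np.linalg.norm(w).round(2))
E
python3 - <<'E'
from h import *
t=load("top0.npz"); s=load("side0.npz")
print(Ro.from_rotvec(ctrl.get_obs()["orientation"]).as_matrix().round(3))
for nm,i,pts in (("top",t,[(370,149.5),(375,186.5),(395.7,134.9),(370,225)]),("side",s,[(399,184.5),(389,225),(437.5,178.5),(380,262)])):
    for z,q in zip((80,80,100,80),pts): print(nm,q,st(onz(i,[q],z)).round(1))
for g in(-0.22,):
    zp=np.array([-np.sin(g),np.cos(g),0])
    for sgn in(1,-1):
        plan([502.5+22*np.cos(g),378.4+22*np.sin(g),100],Rtool([0,0,-1],sgn*zp))
print("bay dir z either",SY)
C=cloud(t)
for u in (356,364,372,380): print(u,[(v,*st(onz(t,[(u,v)],C[v,u,2]))[0].round().astype(int)) for v in range(143,192,3)])
E
```

```text
[[ 0.948 -0.     0.317]
 [-0.317 -0.001  0.948]
 [-0.    -1.    -0.001]]
top (370, 149.5) [[-118.4  109.9   80. ]]
top (375, 186.5) [[-119.3   -1.1   80. ]]
top (395.7, 134.9) [[-40.4 139.3 100. ]]
top (370, 225) [[-149.5 -110.8   80. ]]
side (399, 184.5) [[-132.2  110.2   80. ]]
side (389, 225) [[-133.7   -7.8   80. ]]
side (437.5, 178.5) [[-43.1 141.6 100. ]]
side (380, 262) [[-134.4 -105.    80. ]]
at [198.1 592.2 189.8] shift [ 37.84   8.99 -10.39] turn [ 0.001 -0.103 -0.   ] |cm| 40.3 |rad| 0.1
at [198.1 592.2 189.8] shift [ 37.84   8.99 -10.39] turn [0.000e+00 3.039e+00 2.000e-03] |cm| 40.3 |rad| 3.04
bay dir z either [0.9946 0.1042 0.    ]
356 [(143, np.int64(-148), np.int64(154), np.int64(-4)), (146, np.int64(-149), np.int64(144), np.int64(-2)), (149, np.int64(-151), np.int64(134), np.int64(0)), (152, np.int64(-160), np.int64(108), np.int64(78)), (155, np.int64(-160), np.int64(102), np.int64(66)), (158, np.int64(-160), np.int64(95), np.int64(51)), (161, np.int64(-160), np.int64(89), np.int64(40)), (164, np.int64(-162), np.int64(79), np.int64(43)), (167, np.int64(-163), np.int
[... 2343 characters left out ...]
.int64(-88), np.int64(101), np.int64(68)), (155, np.int64(-87), np.int64(96), np.int64(50)), (158, np.int64(-87), np.int64(88), np.int64(44)), (161, np.int64(-89), np.int64(79), np.int64(43)), (164, np.int64(-90), np.int64(70), np.int64(43)), (167, np.int64(-91), np.int64(60), np.int64(44)), (170, np.int64(-93), np.int64(51), np.int64(47)), (173, np.int64(-94), np.int64(43), np.int64(42)), (176, np.int64(-95), np.int64(33), np.int64(43)), (179, np.int64(-305), np.int64(-189), np.int64(1500)), (182, np.int64(-98), np.int64(15), np.int64(48)), (185, np.int64(-104), np.int64(2), np.int64(78)), (188, np.int64(-100), np.int64(-3), np.int64(43)), (191, np.int64(-106), np.int64(-15), np.int64(73))]
```

```bash
python3 -m jog '[[0.6,[37.8,9,-10.4],[0,-0.1,0]],[0.6,[37.8,9,-10.4],[0,-0.1,0]],[0.6,[37.8,9,-10.4],[0,-0.1,0]],[0.6,[37.8,9,-10.4],[0,-0.1,0]],[0.6,[37.8,9,-10.4],[0,-0.1,0]],[0.6,[37.8,9,-10.4],[0,-0.1,0]],[0.6,[37.8,9,-10.4],[0,-0.1,0]],[0.6,[37.8,9,-10.4],[0,-0.1,0]]]'
python3 -m jog '[[0.6,[0,0,0],[0,0,0]],[0.6,[0,0,0],[0,0,0]]]'
python3 - <<'E'
from h import *
g=-0.22; c=[502.5+22*np.cos(g),378.4+22*np.sin(g),100]
plan(c,Rtool([0,0,-1],[-np.sin(g),np.cos(g),0])); c[2]=4; plan(c,Rtool([0,0,-1],[-np.sin(g),np.cos(g),0]))
print(ctrl.get_obs()["width"])
for n in("side","top"):
    i=ctrl.get_image(n); crop(i,*((180,120,340,240) if n=="side" else (170,110,330,230)),5,f"pics/a_{n}.png")
E
```

```text
t: 0.9
ee_pos: [523.2, 373.9, 100.2]
orientation: [-1.564, 0.175, -0.175]
ft_force: [0.3, 0.7, 0.4]
width: 52.7
t: 1.1
ee_pos: [522.1, 374.2, 100.1]
orientation: [-1.564, 0.178, -0.176]
ft_force: [0.7, 0.6, -0.3]
width: 52.6
at [522.1 374.2 100.1] shift [ 0.2   0.01 -0.02] turn [ 0.001 -0.005 -0.001] |cm| 0.2 |rad| 0.01
at [522.1 374.2 100.1] shift [ 0.21  9.61 -0.01] turn [ 0.001 -0.005 -0.001] |cm| 9.6 |rad| 0.01
52.5885051045952
```

View pics/a_side.png

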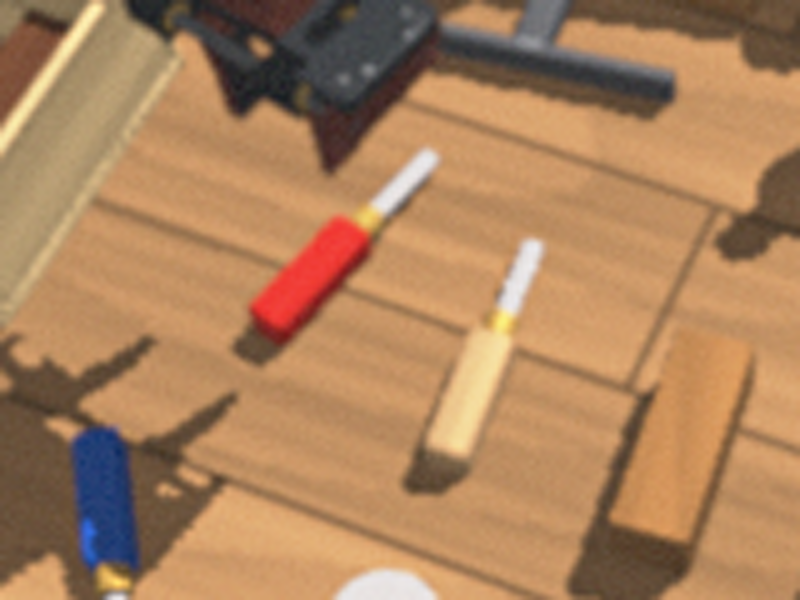

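```bash
python3 -m jog '[[0.6,[0.1,4.6,0],[0,0,0]],[0.6,[0.2,7.5,0],[0,0,0]],[0.6,[0.2,9.0,0],[0,0,0]],[0.6,[0.2,9.55,0],[0,0,0]],[0.6,[0.2,9.55,0],[0,0,0]]]'
python3 - <<'E'
from h import *
i=ctrl.get_image("side"); crop(i,180,120,340,240,5,"pics/b_side.png")
E
```

```text
t: 1.7
ee_pos: [523.4, 375.7, 5.6]
orientation: [-1.564, 0.174, -0.174]
ft_force: [-0.0, 0.5, -0.2]
width: 52.7
```

View pics/b_side.png

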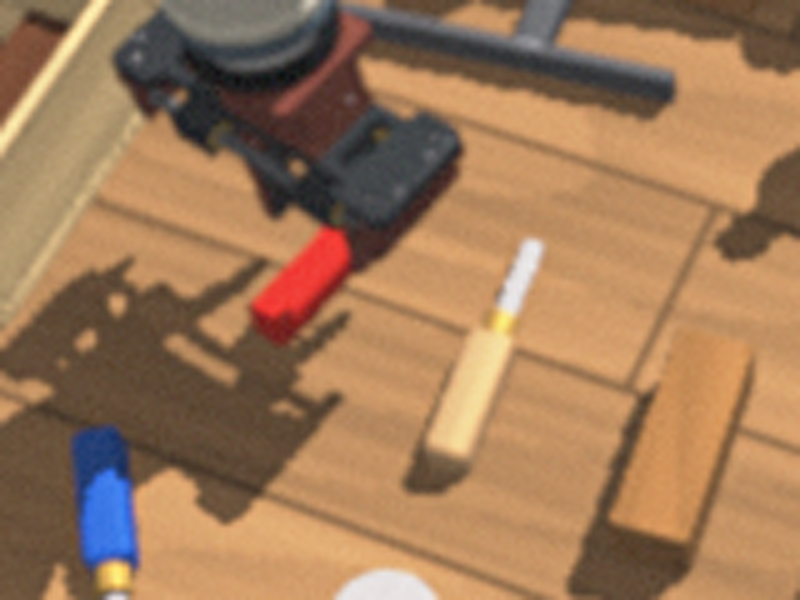

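The side crop shows the fingers over the front of the red handle, whose rear end is at about crop (290,300). The pale gouge at (470,400) is clear of them. I'll close and lift.

```bash
python3 -m jog '[[0,[0,0,0],[0,0,0]],[0,[0,0,0],[0,0,0]],[0,[0,0,0],[0,0,0]],[0,[0,0,0],[0,0,0]],[0,[0,0,0],[0,0,0]],[0,[0,0,0],[0,0,0]]]'
python3 -m jog '[[0,[0,-2,0],[0,0,0]],[0,[0,-6,0],[0,0,0]],[0,[0,-10,0],[0,0,0]],[0,[0,-15,0],[0,0,0]],[0,[0,-20,0],[0,0,0]],[0,[0,-24,0],[0,0,0]],[0,[0,-26,0],[0,0,0]],[0,[0,-26,0],[0,0,0]]]'
python3 - <<'E'
from h import *
for n in("side","top"):
    i=ctrl.get_image(n); cv2.imwrite(f"pics/l_{n}.png",i["color"][:,:,::-1])
Rb=Rtool([0,0,-1],SY)
plan(wd([-150,53,265]),Rb)
E
```

```text
t: 2.35
ee_pos: [523.9, 374.9, 5.5]
orientation: [-1.564, 0.175, -0.175]
ft_force: [-0.2, -0.4, -1.1]
width: 8.3
t: 3.15
ee_pos: [525.5, 376.1, 269.4]
orientation: [-1.559, 0.171, -0.179]
ft_force: [0.3, -0.0, -0.2]
width: 0.3
at [523.5 374.7 264.7] shift [ 1.021e+01 -1.000e-02 -3.823e+01] turn [ 1.000e-03  1.244e+00 -0.000e+00] |cm| 39.6 |rad| 1.24
```

View pics/l_side.png

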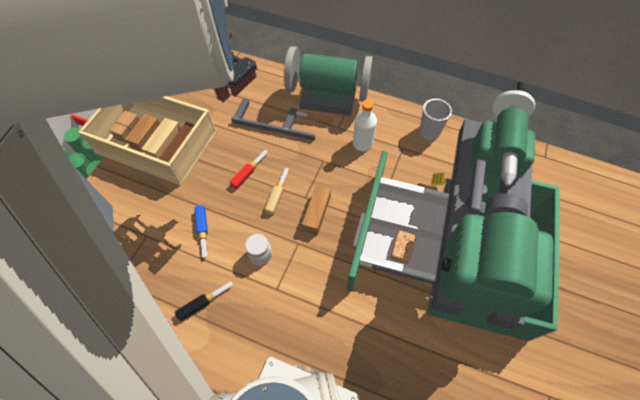

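The grasp missed: the width went to 0 and the gouge still lies at (245,172). I'll check the geometry by projecting the TCP into the views.

```bash
python3 - <<'E'
from h import *
o=ctrl.get_obs(); p=o["ee_pos"]; R=Ro.from_rotvec(o["orientation"]).as_matrix(); print(p,R.round(3),o["width"])
for n in("side","top"):
    i=ctrl.get_image(n); print(n,proj(i,[p,p-R[:,1]*80,[502.5,378.4,26],[524,374,5]]).round(1))
    b=(205,145,250,215) if n=="top" else (220,140,275,195)
    m=red(i,b); v,u=np.nonzero(m); print(len(u),u.mean() if len(u) else 0,v.mean() if len(u) else 0)
    print(np.array(i["pose"]).round(3).tolist())
    cv2.imwrite(f"pics/m_{n}.png",i["color"][:,:,::-1])
E
```

```text
[523.5001918  374.66154291 264.72238602] [[ 0.975 -0.     0.221]
 [-0.221 -0.     0.975]
 [-0.    -1.    -0.   ]] 0.5323544514980268
side [[227.3 110. ]
 [219.1  83.9]
 [241.1 174. ]
 [247.5 172.5]]
253 241.58498023715416 175.31620553359684
[[0.371, -0.815, 0.445, 45.697], [-0.929, -0.328, 0.174, -57.158], [0.004, -0.478, -0.878, 951.444], [0.0, 0.0, 0.0, 1.0]]
top [[213.2 165.9]
 [205.9 159.6]
 [229.  187.7]
 [231.7 181.7]]
0 0 0
[[-0.025, -0.993, 0.118, 281.533], [-1.0, 0.023, -0.018, 108.453], [0.015, -0.119, -0.993, 1499.995], [0.0, 0.0, 0.0, 1.0]]
```

View pics/m_top.png

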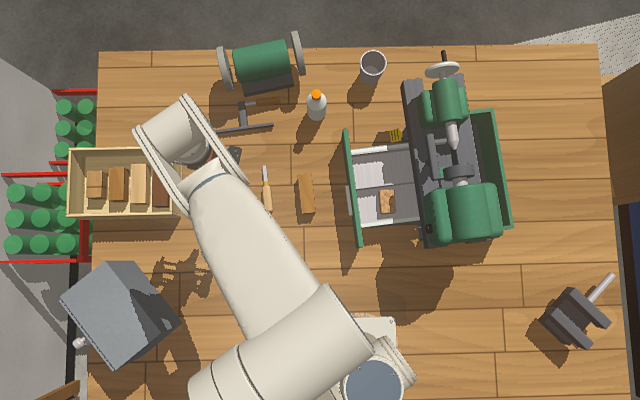

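```bash
python3 - <<'E'
from h import *
i=ctrl.get_image("side")
print(proj(i,[[522.1,374.2,100.1],[523.4,375.7,5.6]]).round(1))
c=cv2.resize(i["color"][40:200,180:300,::-1],None,fx=5,fy=5,interpolation=cv2.INTER_CUBIC); 
for q in proj(i,[[523.5,374.7,264.7],[523.5,374.7,345]]): cv2.circle(c,(int((q[0]-180)*5),int((q[1]-40)*5)),4,(255,0,255),-1)
cv2.imwrite("pics/m2.png",c[:600]); C=cloud(i)
for v in range(60,120,4): print(v,[tuple(C[v,u].round().astype(int).tolist()) for u in range(212,256,6)])
E
```

```text
[[240.8 153.2]
 [246.8 172.4]]
60 [(157, 43, 825), (161, 43, 822), (164, 42, 820), (183, 54, 800), (531, 322, 420), (920, 603, 0), (928, 584, 0), (934, 564, 1)]
64 [(157, 44, 822), (160, 43, 821), (163, 42, 818), (177, 50, 803), (528, 323, 412), (526, 307, 418), (532, 298, 417), (534, 286, 419)]
68 [(158, 45, 819), (160, 44, 818), (163, 43, 815), (174, 49, 803), (512, 313, 419), (517, 303, 418), (520, 291, 420), (526, 282, 418)]
72 [(158, 46, 816), (160, 45, 814), (164, 44, 811), (172, 48, 802), (503, 308, 419), (506, 297, 420), (512, 287, 418), (527, 285, 406)]
76 [(159, 48, 812), (161, 46, 811), (167, 48, 805), (170, 46, 802), (494, 302, 419), (496, 291, 421), (509, 287, 411), (532, 290, 389)]
80 [(161, 50, 807), (163, 49, 805), (168, 49, 801), (481, 308, 419), (485, 297, 419), (494, 291, 413), (508, 289, 401), (529, 290, 381)]
84 [(164, 54, 799), (168, 54, 796), (489, 331, 393), (474, 305, 417), (477, 294, 418), (492, 292, 404), (512, 294, 385), (836, 514, 0)]
88 [(768, 629, 4), (512, 370, 346), (521, 363, 340), (475, 308, 405), (477, 296, 408), (495, 297, 389), (813, 523, 1), (81
[... 226 characters left out ...]
84), (774, 525, 2), (783, 508, -1), (787, 488, 3)]
100 [(724, 605, 2), (513, 382, 305), (515, 368, 308), (746, 552, 1), (753, 535, 1), (747, 507, 18), (751, 487, 22), (773, 481, 2)]
104 [(711, 597, 1), (719, 580, 0), (511, 367, 300), (733, 545, -1), (739, 528, 0), (728, 496, 24), (748, 489, 7), (763, 477, -4)]
108 [(698, 591, -2), (704, 572, 0), (711, 554, 0), (722, 541, -5), (722, 517, 4), (718, 491, 19), (738, 485, 0), (746, 468, -1)]
112 [(682, 580, 2), (689, 563, 1), (697, 547, -1), (703, 528, 1), (696, 499, 21), (703, 483, 20), (726, 479, -3), (733, 461, -2)]
116 [(671, 575, -2), (676, 556, 1), (682, 538, 1), (691, 523, -3), (682, 492, 21), (696, 481, 10), (708, 468, 3), (718, 453, -1)]
```

View pics/m2.png

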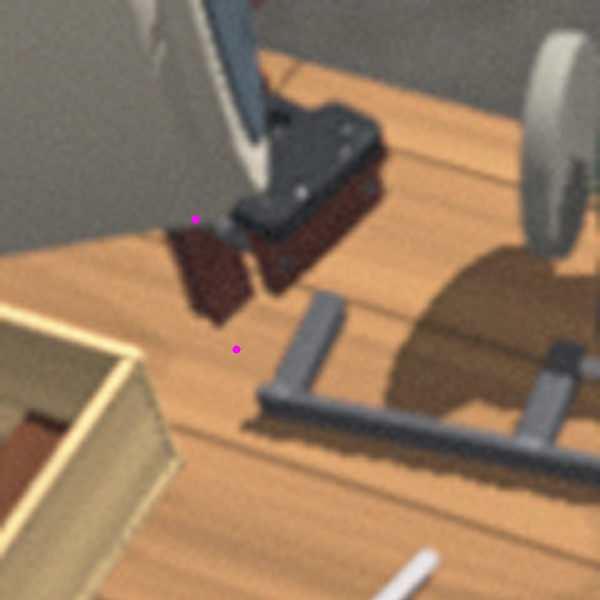

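```bash
python3 -m jog '[[0.6,[0,0,0],[0,0,0]],[0.6,[0,5,0],[0,0,0]],[0.6,[0,9,0],[0,0,0]],[0.6,[0,11,0],[0,0,0]],[0.6,[0,12.5,0],[0,0,0]],[0.6,[0,12.5,0],[0,0,0]],[0.6,[0,12.5,0],[0,0,0]]]'
python3 - <<'E'
from h import *
o=ctrl.get_obs(); p=o["ee_pos"]; R=Ro.from_rotvec(o["orientation"]).as_matrix(); print(p.round(1),o["width"])
i=ctrl.get_image("side"); np.savez("s2.npz",**i)
C=cloud(i); L=(C-p)@R   # tool coords
m=(abs(L[...,0])<40)&(abs(L[...,2])<70)&(L[...,1]>-75)&(L[...,1]<10)&(C[...,2]>60)
q=L[m]; 
for lo,hi in((-70,-20),(-20,0),(0,20),(20,70)):
    k=(q[:,2]>lo)&(q[:,2]<hi); 
    if k.any(): print(lo,hi,k.sum(),"y pct",np.percentile(q[k,1],[50,90,95,99]).round(1),"x",np.percentile(q[k,0],[5,50,95]).round(1),"z",np.percentile(q[k,2],[2,98]).round(1))
x0,y0=180,90
c=cv2.resize(i["color"][90:210,180:340,::-1],None,fx=5,fy=5,interpolation=cv2.INTER_CUBIC)
for a in(0,-31):
  for z in(-26.5,26.5):
    for x in(-10,10):
      g=proj(i,[p+R@np.array([x,a,z])])[0]; cv2.circle(c,(int((g[0]-180)*5),int((g[1]-90)*5)),3,(255,0,255) if a==0 else (0,255,0),-1)
cv2.imwrite("pics/n.png",c)
E
```

```text
t: 4.1
ee_pos: [524.3, 375.2, 140.9]
orientation: [-1.563, 0.175, -0.175]
ft_force: [-0.4, -0.1, 0.6]
width: 51.4
[524.3 375.2 140.9] 51.39288072868025
-70 -20 64 y pct [-49.1 -36.6 -35.4 -32.3] x [-10.4  -6.9   9.1] z [-37.9 -29. ]
20 70 86 y pct [-52.3 -35.2 -34.3 -31.7] x [-12.   -7.8   2.4] z [22.9 33.5]
```

View pics/n.png

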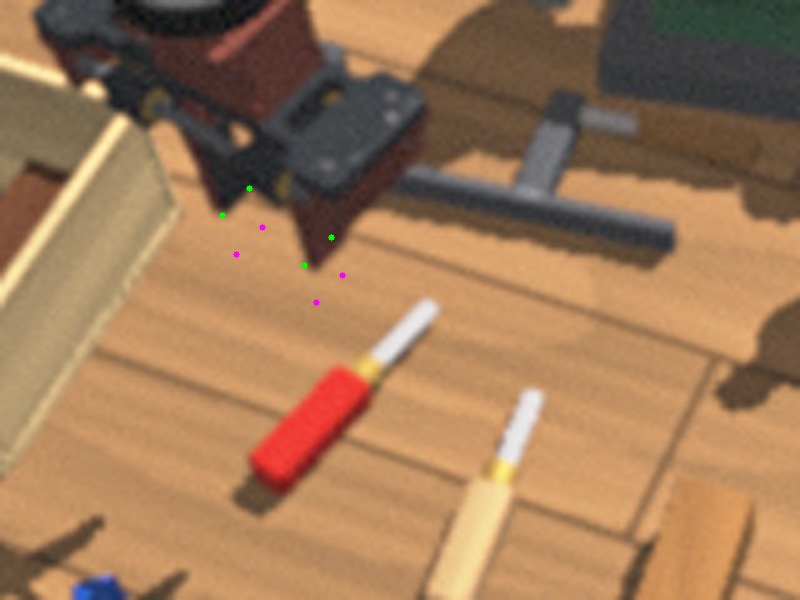

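The picture shows the finger ends at the green marks, about 32 mm short of the reported TCP (magenta). So the first grasp closed above the handle, and the gouge hasn't moved. I'll correct for this and go lower in small steps while watching the force.

```bash
python3 -m jog '[[0.6,[0,5,0],[0,0,0]],[0.6,[0,10,0],[0,0,0]],[0.6,[0,13,0],[0,0,0]],[0.6,[0,14.5,0],[0,0,0]],[0.6,[0,15.5,0],[0,0,0]],[0.6,[0,15.5,0],[0,0,0]]]'
python3 -m jog '[[0.6,[0,0.6,0],[0,0,0]],[0.6,[0,1.1,0],[0,0,0]],[0.6,[0,1.1,0],[0,0,0]]]'
```

```text
t: 4.75
ee_pos: [524.4, 375.3, -14.2]
orientation: [-1.563, 0.175, -0.175]
ft_force: [-0.5, -0.1, 0.5]
width: 52.4
t: 5.05
ee_pos: [524.0, 375.0, -25.2]
orientation: [-1.563, 0.175, -0.175]
ft_force: [-0.3, 0.6, -1.9]
width: 53.1
```

```bash
python3 -m jog '[[0,[0,0,0],[0,0,0]],[0,[0,0,0],[0,0,0]],[0,[0,0,0],[0,0,0]],[0,[0,0,0],[0,0,0]],[0,[0,0,0],[0,0,0]],[0,[0,0,0],[0,0,0]]]'
```

```text
t: 5.65
ee_pos: [524.0, 375.1, -25.3]
orientation: [-1.563, 0.175, -0.175]
ft_force: [-0.1, 0.2, 1.9]
width: 25.9
```

Gripped at 25.9 mm, which matches the handle. Lifting.

```bash
python3 -m jog '[[0,[0,-2,0],[0,0,0]],[0,[0,-6,0],[0,0,0]],[0,[0,-11,0],[0,0,0]],[0,[0,-16,0],[0,0,0]],[0,[0,-21,0],[0,0,0]],[0,[0,-25,0],[0,0,0]],[0,[0,-27,0],[0,0,0]],[0,[0,-27,0],[0,0,0]]]'
python3 - <<'E'
from h import *
Rb=Rtool([0,0,-1],SY)
plan(wd([-150,53,240]),Rb)
i=ctrl.get_image("side"); cv2.imwrite("pics/lift.png",i["color"][:,:,::-1])
E
```

```text
t: 6.45
ee_pos: [525.3, 376.0, 248.1]
orientation: [-1.56, 0.171, -0.179]
ft_force: [0.7, -0.4, -0.9]
width: 25.9
at [525.3 376.  248.1] shift [ 10.05   0.68 -38.4 ] turn [-7.000e-03  1.244e+00  1.000e-03] |cm| 39.7 |rad| 1.24
```

View pics/lift.png

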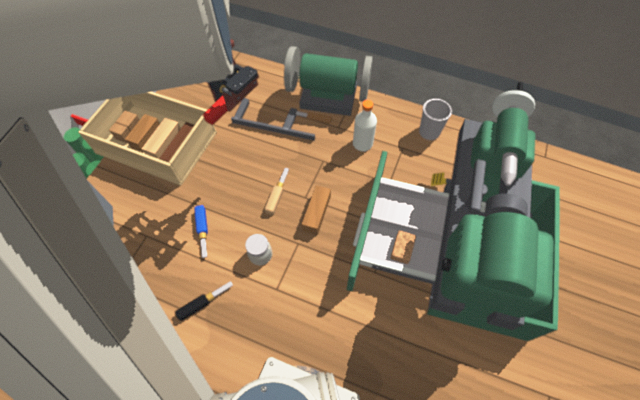

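```bash
python3 -m jog '[[0,[1,0,-4],[0,0.13,0]],[0,[2.2,0,-8.5],[0,0.27,0]],[0,[3.5,0,-13],[0,0.42,0]],[0,[4.8,0.1,-18],[0,0.56,0]],[0,[6,0.2,-23],[0,0.7,0]],[0,[7.2,0.3,-28],[0,0.84,0]],[0,[8.6,0.5,-33],[0,0.98,0]],[0,[9.6,0.6,-36.5],[0,1.1,0]]]'
python3 - <<'E'
from h import *
plan(wd([-120,53,240]),Rtool([0,0,-1],SY))
E
```

```text
t: 7.3
ee_pos: [534.8, -4.5, 235.8]
orientation: [-1.317, 1.032, -1.027]
ft_force: [0.7, 1.0, -0.7]
width: 25.9
at [534.8  -4.5 235.8] shift [ 4.64 -0.42 -0.44] turn [ 0.004  0.138 -0.001] |cm| 4.7 |rad| 0.14
```

```bash
python3 -m jog '[[0,[2.5,-0.2,-0.3],[0,0.08,0]],[0,[5,-0.4,-0.5],[0,0.14,0]],[0,[5.4,-0.4,-0.5],[0,0.14,0]],[0,[5.4,-0.4,-0.5],[0,0.14,0]],[0,[5.4,-0.4,-0.5],[0,0.14,0]]]'
python3 - <<'E'
from h import *
o=ctrl.get_obs(); print(st(o["ee_pos"]).round(1),o["qpos"].round(2)); p=o["ee_pos"]; R=Ro.from_rotvec(o["orientation"]).as_matrix()
plan(wd([-112,53,100]),Rtool([0,0,-1],SY))
for n in("side","top"):
    i=ctrl.get_image(n); np.savez(f"p_{n}.npz",**i); cv2.imwrite(f"pics/p_{n}.png",i["color"][:,:,::-1])
E
```

```text
t: 7.8
ee_pos: [544.4, -54.9, 241.1]
orientation: [-1.26, 1.13, -1.127]
ft_force: [-0.3, 0.2, -1.5]
width: 25.6
[[-115.5   55.2  241.1]] [-0.12  0.25  1.75  0.    1.14 -0.23]
at [544.4 -54.9 241.1] shift [ 0.36 14.11 -0.19] turn [ 0.002  0.005 -0.001] |cm| 14.1 |rad| 0.01
```

View pics/p_side.png

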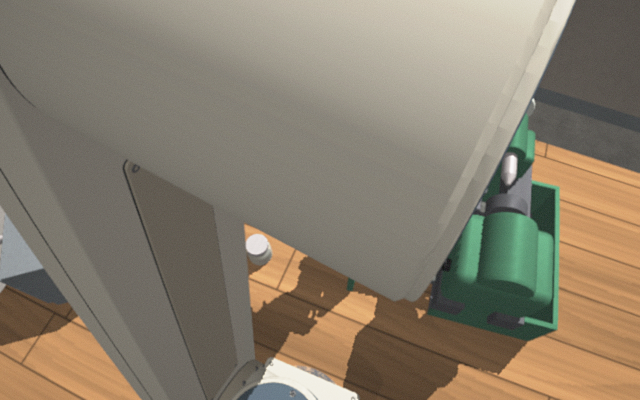

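View pics/p_top.png

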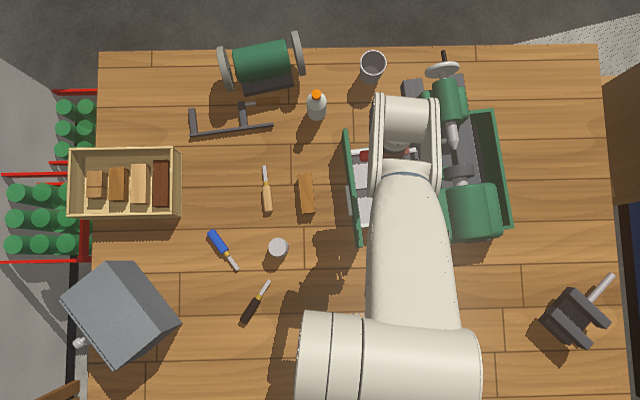

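The side view is blocked by the arm. The top view shows the handle tail at about (362,155), left of the wrist, and a bit of blade at about (412,151). I'll measure the tail and tip.

```bash
python3 - <<'E'
from h import *
i=load("p_top.npz")
m=red(i,(340,140,380,170)); v,u=np.nonzero(m); print(len(u),u.min(),u.max(),v.min(),v.max())
for z in(285,): print(st(onz(i,[(u.min()-.5,v[u==u.min()].mean()),(u.mean(),v.mean())],z)).round(1))
h=cv2.cvtColor(i["color"],cv2.COLOR_RGB2HSV); b=(h[...,1]<60)&(h[...,2]>150); k=np.zeros_like(b);k[140:160,400:430]=1
v,u=np.nonzero(b&k); C=cloud(i); print([(a,c,round(float(C[c,a,2]))) for a,c in zip(u,v)][:40])
crop(i,340,120,450,180,7,"pics/p_c.png")
E
```

```text
6 360 366 151 153
[[-172.9   61.2  285. ]
 [-163.2   63.8  285. ]]
[(np.int64(409), np.int64(148), 134), (np.int64(410), np.int64(148), 279), (np.int64(411), np.int64(148), 282), (np.int64(412), np.int64(148), 282), (np.int64(413), np.int64(148), 284), (np.int64(414), np.int64(148), 278), (np.int64(415), np.int64(148), 279), (np.int64(409), np.int64(149), 285), (np.int64(410), np.int64(149), 278), (np.int64(411), np.int64(149), 280), (np.int64(412), np.int64(149), 279), (np.int64(413), np.int64(149), 285), (np.int64(414), np.int64(149), 277), (np.int64(415), np.int64(149), 280), (np.int64(409), np.int64(150), 441), (np.int64(410), np.int64(150), 280), (np.int64(411), np.int64(150), 282), (np.int64(412), np.int64(150), 285), (np.int64(413), np.int64(150), 281), (np.int64(414), np.int64(150), 281), (np.int64(415), np.int64(150), 279), (np.int64(416), np.int64(150), 278), (np.int64(409), np.int64(151), 441), (np.int64(410), np.int64(151), 278), (np.int64(411), np.int64(151), 279), (np.int64(412), np.int64(151), 283), (np.int64(413), np.int64(151), 279), (np.int64(414), np.int64(151), 280), (np.int64(415), np.int64(151), 280), (np.int64(416), np.int64(151), 281), (np.int64(410), np.int64(152), 281), (np.int64(400), np.int64(159), 398), (np.int64(401), np.int64(159), 396), (np.int64(402), np.int64(159), 378), (np.int64(405), np.int64(159), 50)]
```

View pics/p_c.png

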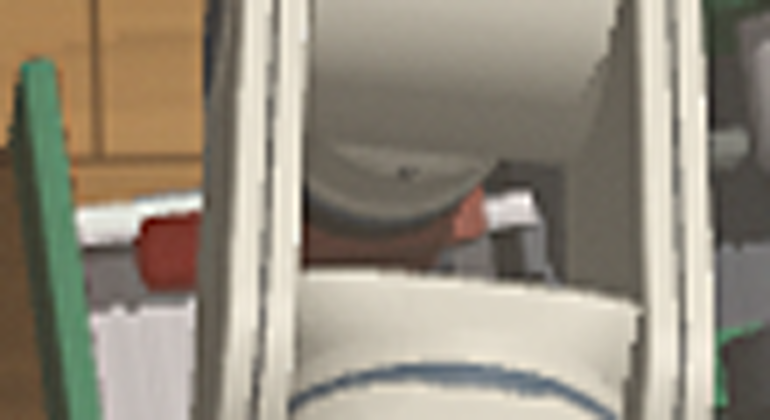

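```bash
python3 - <<'E'
from h import *
i=load("p_top.npz")
print("tip",st(onz(i,[(416.7,150)],281)).round(1),"tail",st(onz(i,[(359.7,155.5)],283)).round(1))
C=cloud(i); print("bed front there: "); 
t=load("top0.npz"); print(st(onz(t,[(406.3,132)],190)).round(1))
P=cloud(t)
print([ (v,st(P[v,[u for u in range(395,430) if P[v,u,2]>180][0]]).round(0).tolist()) for v in (120,135,150,165)])
# drawer front top inner edge
for v in (150,160,170):
    us=[u for u in range(336,370) if P[v,u,2]>105]; print(v,st(onz(t,[(us[0]-.5,v),(us[-1]+.5,v)],118)).round(1).tolist())
E
```

```text
tip [[-27.4  51.4 281. ]] tail [[-173.1   55.2  283. ]]
bed front there: 
[[-27.4 122.6 190. ]]
[(120, [[-16.0, 157.0, 182.0]]), (135, [[-17.0, 115.0, 181.0]]), (150, [[-17.0, 73.0, 180.0]]), (165, [[-17.0, 29.0, 187.0]])]
150 [[-196.3, 109.7, 118.0], [-179.2, 107.5, 118.0]]
160 [[-194.5, 80.1, 118.0], [-151.9, 74.7, 118.0]]
170 [[-195.5, 51.0, 118.0], [-178.5, 48.8, 118.0]]
```

```bash
python3 -m jog '[[0,[0,2,-0.2],[0,0,0]],[0,[0,4,-0.2],[0,0,0]],[0,[0,6,-0.2],[0,0,0]],[0,[0,8,-0.2],[0,0,0]],[0,[0,9,-0.2],[0,0,0]],[0,[0,9,-0.2],[0,0,0]]]'
python3 - <<'E'
from h import *
o=ctrl.get_obs(); print(st(o["ee_pos"]).round(1)); plan(wd([-115,53,35]),Rtool([0,0,-1],SY))
E
```

```text
t: 8.5
ee_pos: [542.2, -55.2, 151.2]
orientation: [-1.26, 1.131, -1.127]
ft_force: [0.1, 0.0, -1.8]
width: 25.7
[[-115.4   53.   151.2]]
at [542.2 -55.2 151.2] shift [ 0.05 11.62  0.03] turn [ 0.003  0.005 -0.001] |cm| 11.6 |rad| 0.01
```

```bash
python3 -m jog '[[0,[0,1.5,0],[0,0,0]],[0,[0,3,0],[0,0,0]],[0,[0,4.5,0],[0,0,0]],[0,[0,6,0],[0,0,0]],[0,[0,7.5,0],[0,0,0]],[0,[0,9,0],[0,0,0]],[0,[0,10,0],[0,0,0]],[0,[0,10,0],[0,0,0]]]'
python3 -m jog '[[0,[0,0.7,0],[0,0,0]],[0,[0,1.4,0],[0,0,0]],[0,[0,1.8,0],[0,0,0]],[0,[0,2.2,0],[0,0,0]],[0,[0,2.2,0],[0,0,0]]]'
```

```text
t: 9.3
ee_pos: [543.0, -55.8, 52.0]
orientation: [-1.259, 1.13, -1.128]
ft_force: [0.6, 0.7, -0.5]
width: 25.8
t: 9.8
ee_pos: [542.9, -56.0, 30.0]
orientation: [-1.259, 1.13, -1.129]
ft_force: [-0.2, 0.4, -1.5]
width: 25.8
```

```bash
python3 -m jog '[[0,[0.3,0.4,0],[0,0,0]],[0,[0.5,0.8,0],[0,0,0]],[0,[0.5,0.9,0],[0,0,0]],[0,[0.5,0.9,0],[0,0,0]]]'; python3 -m jog '[[0,[0,0.1,0],[0,0,0]],[0,[0,0.1,0],[0,0,0]]]'
```

```text
t: 10.2
ee_pos: [543.6, -61.1, 21.2]
orientation: [-1.258, 1.13, -1.129]
ft_force: [0.2, -0.2, -1.6]
width: 25.8
t: 10.4
ee_pos: [543.8, -61.0, 20.5]
orientation: [-1.258, 1.129, -1.129]
ft_force: [-0.2, -0.6, -1.3]
width: 25.8
```

Still no contact, so I'll go down another millimetre or two.

```bash
python3 -m jog '[[0,[0,0.1,0],[0,0,0]],[0,[0,0.1,0],[0,0,0]]]';python3 -m jog '[[0,[0,0.1,0],[0,0,0]],[0,[0,0.1,0],[0,0,0]]]'
```

```text
t: 10.6
ee_pos: [544.0, -61.0, 19.7]
orientation: [-1.258, 1.129, -1.129]
ft_force: [-0.7, -0.6, 0.3]
width: 26.0
t: 10.8
ee_pos: [543.9, -61.0, 19.6]
orientation: [-1.258, 1.129, -1.129]
ft_force: [-4.3, 0.6, 12.9]
width: 25.7
```

Contact with the floor at 13 N. I'll open partway to 50 mm, which keeps the fingers inside the 98 mm compartment, then rise.

```bash
python3 -m jog '[[0.55,[0,0,0],[0,0,0]],[0.55,[0,0,0],[0,0,0]],[0.55,[0,0,0],[0,0,0]],[0.55,[0,0,0],[0,0,0]]]'; python3 -m jog '[[0.55,[0,-1,0],[0,0,0]],[0.55,[0,-3,0],[0,0,0]],[0.55,[0,-7,0],[0,0,0]],[0.55,[0,-12,0],[0,0,0]],[0.55,[0,-17,0],[0,0,0]],[0.55,[0,-21,0],[0,0,0]],[0.55,[0,-23,0],[0,0,0]],[0.55,[0,-23,0],[0,0,0]]]'
python3 - <<'E'
from h import *
o=ctrl.get_obs(); print(st(o["ee_pos"]).round(1),o["qpos"].round(2))
i=ctrl.get_image("top"); crop(i,330,110,450,210,6,"pics/q.png")
E
```

```text
t: 11.2
ee_pos: [543.7, -61.0, 18.3]
orientation: [-1.258, 1.129, -1.129]
ft_force: [-0.2, -0.5, -0.9]
width: 48.1
t: 12.0
ee_pos: [545.8, -61.2, 252.7]
orientation: [-1.254, 1.123, -1.134]
ft_force: [0.5, -0.5, -0.5]
width: 48.4
[[-109.    56.   252.7]] [-0.13  0.24  1.74  0.    1.15 -0.24]
```

View pics/q.png

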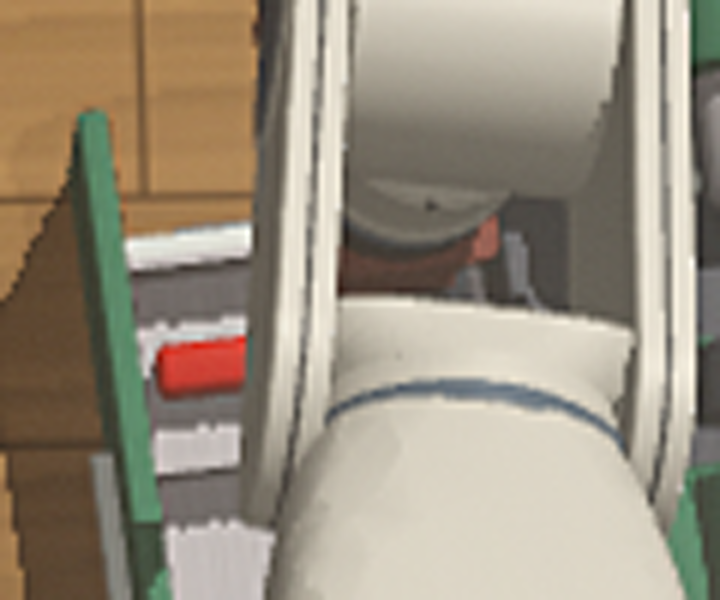

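The red handle lies lengthwise in the bay, with its tail at crop (160,370) just behind the drawer front. Next I'll lean the tool well above the pad, fingers shut, and check whether the 32 mm offset follows the tool axis.

```bash
cat >> h.py <<'E'
def lean(L): return Rtool(-np.cos(L)*SZ+np.sin(L)*SX,SY)
def tip(p,R,off=32): return np.array(p)-R[:,1]*off
def want(T,L,off=32):
    R=lean(L); return wd(T)+R[:,1]*off,R
E
python3 - <<'E'
from h import *
plan(*want([-140,140,230],0.7))
E
```

```text
at [544.4 -61.1 250.2] shift [-0.98  4.49  8.53] turn [-0.005  0.002 -0.699] |cm| 9.7 |rad| 0.7
```

```bash
python3 -m jog '[[0,[-0.5,0,3],[0,0,-0.14]],[0,[-1,1,6],[0,0,-0.28]],[0,[-1,2.5,8.5],[0,0,-0.42]],[0,[-1,4.5,8.5],[0,0,-0.56]],[0,[-1,4.5,8.5],[0,0,-0.7]],[0,[-1,4.5,8.5],[0,0,-0.7]],[0,[-1,4.5,8.5],[0,0,-0.7]]]'
python3 - <<'E'
from h import *
o=ctrl.get_obs(); p=o["ee_pos"]; R=Ro.from_rotvec(o["orientation"]).as_matrix(); print(o["qpos"].round(2),st(p).round(1),st(tip(p,R)).round(1),o["width"])
for n in("side","top"):
    i=ctrl.get_image(n); np.savez(f"r_{n}.npz",**i)
    c=i["color"][:,:,::-1].copy()
    print(n,proj(i,[p,tip(p,R),p+[0,0,31]]).round(1).tolist())
    cv2.imwrite(f"pics/r_{n}.png",c)
E
```

```text
t: 12.75
ee_pos: [626.3, -41.2, 201.3]
orientation: [-1.718, 0.689, -1.625]
ft_force: [0.6, -0.1, -0.8]
width: 0.8
[ 0.27  0.51  1.67 -0.74  1.21  0.52] [[-120.5  138.1  201.3]] [[-141.1  138.1  225.9]] 0.7830658589336477
side [[414.6, 148.6], [407.6, 140.1], [417.2, 140.4]]
top [[372.3, 129.6], [365.6, 128.1], [373.5, 126.5]]
```

View pics/r_side.png

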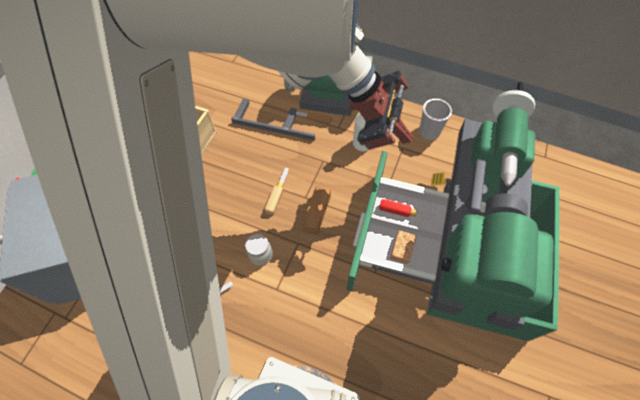

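View pics/r_top.png

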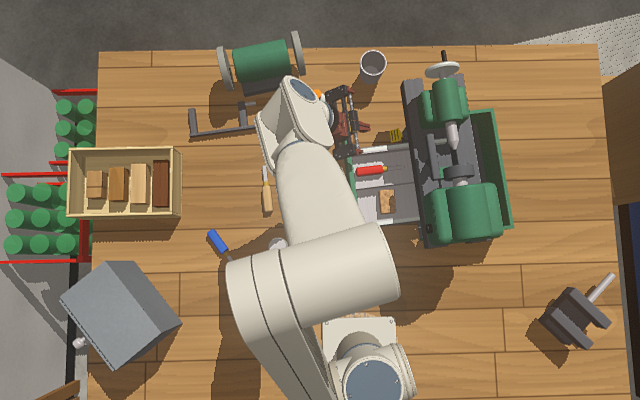

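```bash
python3 - <<'E'
from h import *
t=load("top0.npz"); print("glue cap",st(onz(t,[(316,94)],165)).round(1),"glue body",st(onz(t,[(317,108)],60)).round(1))
i=load("r_top.npz"); crop(i,250,60,420,180,4.5,"pics/r_tc.png")
s=load("r_side.npz")
c=cv2.resize(s["color"][60:220,340:500,::-1],None,fx=3.7,fy=3.7,interpolation=cv2.INTER_CUBIC)
cv2.imwrite("pics/r_sc.png",c)
C=cloud(s); 
p=np.array([626.3,-41.2,201.3]); R=lean(0.7); L=(C-p)@R
m=(abs(L[...,0])<30)&(abs(L[...,2])<30)&(L[...,1]>-90)&(L[...,1]<20)&(C[...,2]>130)
print(m.sum()); q=L[m]; print(np.percentile(q,[2,50,98],axis=0).round(1))
i=load("r_top.npz");C=cloud(i);L=(C-p)@R;m=(abs(L[...,0])<30)&(abs(L[...,2])<30)&(L[...,1]>-90)&(L[...,1]<20)&(C[...,2]>130);q=L[m]; print(m.sum(),np.percentile(q,[2,50,98],axis=0).round(1))
E
```

```text
glue cap [[-258.   268.5  165. ]] glue body [[-256.8  260.8   60. ]]
264
[[ -8.2 -88.4 -13.1]
 [ 10.1 -62.4  -8.1]
 [ 13.4 -35.7  10.3]]
102 [[ -5.8 -82.7 -12.3]
 [ 13.7 -55.8  -4.2]
 [ 17.  -35.9   8.5]]
```

View pics/r_sc.png

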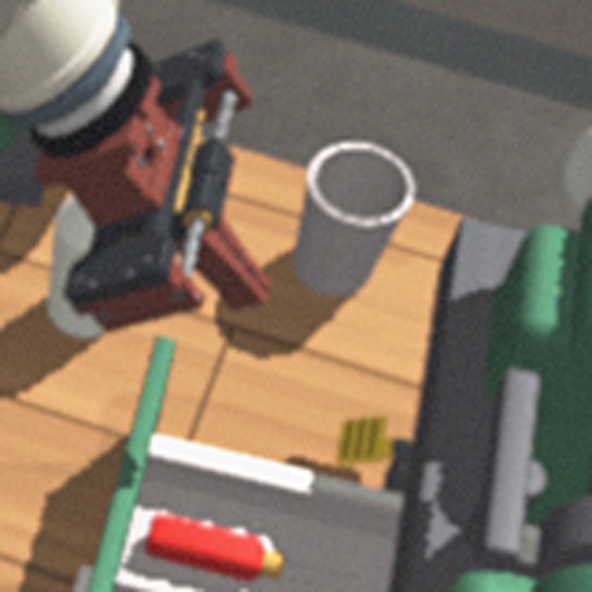

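View pics/r_tc.png

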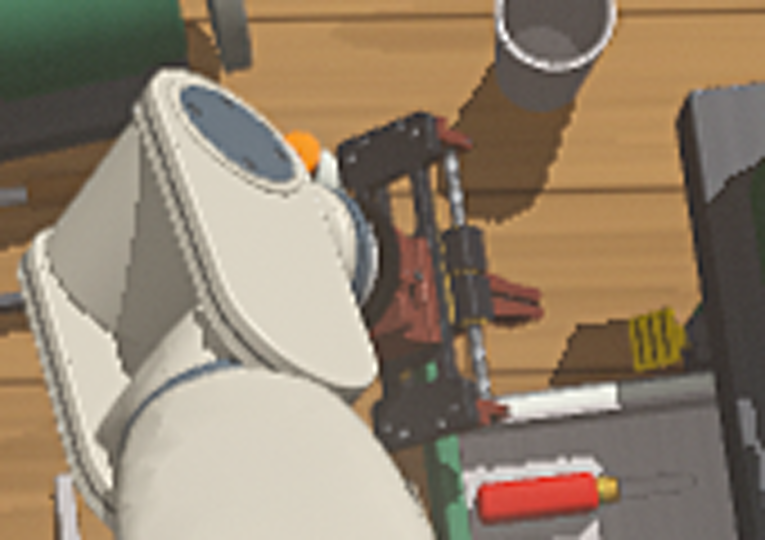

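```bash
python3 - <<'E'
from h import *
p=np.array([626.3,-41.2,201.3]); R=lean(0.7)
for n in("side","top"):
    i=load(f"r_{n}.npz"); C=cloud(i); L=(C-p)@R
    m=(abs(L[...,0])<60)&(abs(L[...,2])<110)&(L[...,1]>-200)&(L[...,1]<0)&(C[...,2]>150)
    q=L[m]
    for a in range(-180,-20,10):
        k=(q[:,1]>=a)&(q[:,1]<a+10)
        if k.sum()>3: print(n,a,k.sum(),"x",np.percentile(q[k,0],[2,98]).round(),"z",np.percentile(q[k,2],[2,98]).round())
t=load("top0.npz"); print("blank",st(onz(t,[(306,193)],42)).round(0),"jar",st(onz(t,[(278,247)],70)).round())
E
```

```text
side -180 122 x [-17.  22.] z [-42.  12.]
side -170 169 x [-17.  24.] z [-42.  15.]
side -160 801 x [-26.  34.] z [-89.  85.]
side -150 247 x [-26.  35.] z [-89.  79.]
side -140 324 x [-20.  35.] z [-87.  77.]
side -130 328 x [-25.  35.] z [-82.  75.]
side -120 128 x [-26.  35.] z [-81.  76.]
side -110 6 x [ 3. 13.] z [-24.  -8.]
side -100 26 x [-3. 13.] z [-15.  -3.]
side -90 47 x [-5. 13.] z [-14.  11.]
side -80 48 x [-7. 13.] z [-12.  10.]
side -70 47 x [-8. 13.] z [-11.   9.]
side -60 47 x [-10.  13.] z [-10.  10.]
side -50 47 x [-9. 13.] z [-10.   9.]
side -40 28 x [-8. 14.] z [-10.  11.]
top -180 34 x [-2. 25.] z [-43.   9.]
top -170 88 x [-6. 27.] z [-43.  14.]
top -160 743 x [-25.  36.] z [-89.  85.]
top -150 143 x [-14.  38.] z [-90.  83.]
top -140 185 x [-8. 37.] z [-88.  76.]
top -130 193 x [-22.  38.] z [-80.  74.]
top -120 42 x [ 9. 38.] z [-82.  76.]
top -90 4 x [14. 16.] z [0. 9.]
top -80 24 x [11. 17.] z [-13.   8.]
top -70 19 x [ 3. 17.] z [-12.   8.]
top -60 19 x [ 0. 15.] z [-11.   7.]
top -50 24 x [-7. 17.] z [-11.   5.]
top -40 12 x [-3. 16.] z [-11.   6.]
blank [[-322.   11.   42.]] jar [[-422. -139.   70.]]
```

The tip is 33 mm short along the tool axis, and the body starts 80 mm behind the true tip. So only the reported TCP is off. Approaching the pad.

```bash
sed -i 's/off=32/off=33/g' h.py; python3 - <<'E'
from h import *
plan(*want([-60,140,125],0.7))
E
```

```text
at [627.3 -42.6 203.7] shift [-0.52 13.13  0.08] turn [-0.002  0.002 -0.002] |cm| 13.1 |rad| 0.0
```

```bash
python3 -m jog '[[0,[0,3,0],[0,0,0]],[0,[-0.2,6,0.1],[0,0,0]],[0,[-0.4,9,0.1],[0,0,0]],[0,[-0.5,11.5,0.1],[0,0,0]],[0,[-0.5,13,0.1],[0,0,0]],[0,[-0.5,13,0.1],[0,0,0]]]'
python3 - <<'E'
from h import *
o=ctrl.get_obs(); p=o["ee_pos"]; R=Ro.from_rotvec(o["orientation"]).as_matrix(); print(st(tip(p,R)).round(1),o["qpos"].round(2))
for n in("side","top"):
    i=ctrl.get_image(n); np.savez(f"t_{n}.npz",**i)
i=load("t_side.npz"); crop(i,380,110,480,210,6,"pics/t_s.png"); i=load("t_top.npz"); crop(i,340,90,440,180,6,"pics/t_t.png")
E
```

```text
t: 13.45
ee_pos: [636.0, -123.5, 100.4]
orientation: [-1.715, 0.692, -1.632]
ft_force: [-0.1, -1.0, 0.3]
width: 0.1
[[-58.9 139.2 125.7]] [ 0.14  0.64  1.73 -0.86  1.01  0.6 ]
```

View pics/t_s.png

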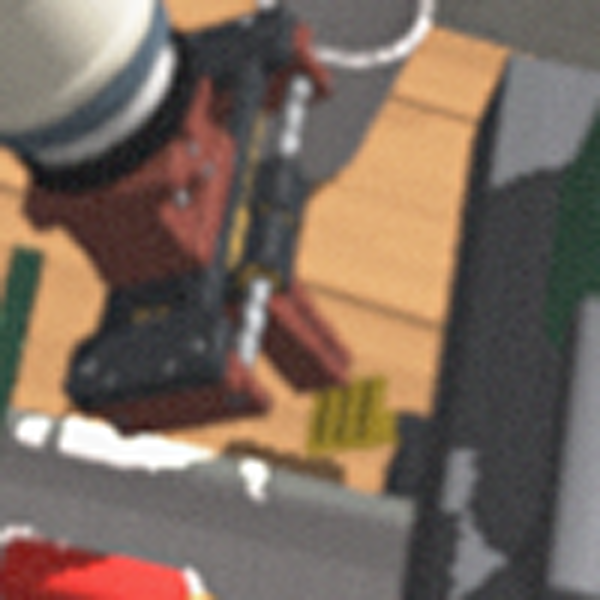

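View pics/t_t.png

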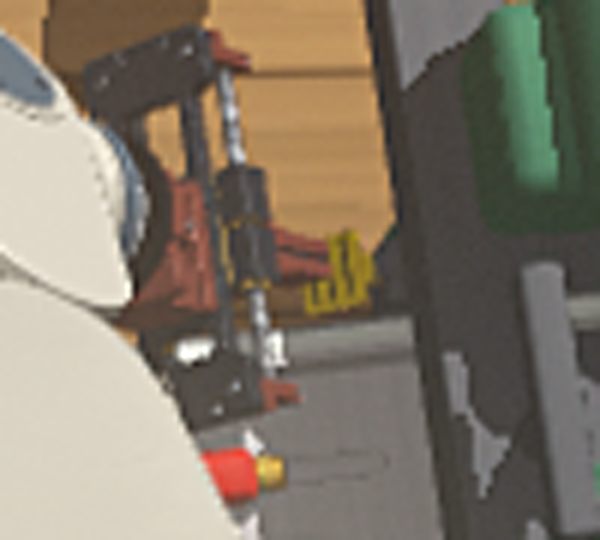

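The fingertips are just up-slope of the yellow pad, which is at crop (350,415) in the side view and (340,272) in the top view. I'll close in to about 5 mm above it, then press straight down.

```bash
python3 -m jog '[[0,[0,1.2,-0.1],[0,0,0]],[0,[0,2,-0.2],[0,0,0]],[0,[0,2.5,-0.2],[0,0,0]],[0,[0,2.5,-0.2],[0,0,0]]]'
python3 -m jog '[[0,[-0.13,0.15,0],[0,0,0]],[0,[-0.26,0.3,0],[0,0,0]],[0,[-0.26,0.3,0],[0,0,0]]]'
python3 -m jog '[[0,[-0.13,0.15,0],[0,0,0]],[0,[-0.26,0.3,0],[0,0,0]],[0,[-0.26,0.3,0],[0,0,0]]]'
cat > s.py <<'E'
from h import *
o=ctrl.get_obs(); p=o["ee_pos"]; R=Ro.from_rotvec(o["orientation"]).as_matrix(); print(st(tip(p,R)).round(1),"F stand",(SR.T@o["ft_force"]).round(1),round(o["t"],2))
E
python3 s.py
```

```text
t: 13.95
ee_pos: [636.1, -137.8, 81.1]
orientation: [-1.716, 0.688, -1.63]
ft_force: [-0.6, -0.4, -0.2]
width: 0.4
t: 14.25
ee_pos: [636.7, -137.2, 77.6]
orientation: [-1.715, 0.687, -1.63]
ft_force: [-0.1, 0.2, -0.4]
width: 0.3
t: 14.55
ee_pos: [636.8, -137.3, 73.9]
orientation: [-1.714, 0.687, -1.631]
ft_force: [-0.2, 0.7, 3.7]
width: 0.5
[[-45.1 138.5  99.1]] F stand [-0.7 -0.2  3.7] 14.55
```

```bash
python3 -m jog '[[0,[-0.13,0.15,0],[0,0,0]],[0,[-0.26,0.3,0],[0,0,0]],[0,[-0.32,0.38,0],[0,0,0]],[0,[-0.32,0.38,0],[0,0,0]]]'; python3 s.py
python3 -m jog '[[0,[-0.13,0.15,0],[0,0,0]],[0,[-0.2,0.23,0],[0,0,0]],[0,[-0.2,0.23,0],[0,0,0]]]'; python3 s.py
```

```text
t: 14.95
ee_pos: [637.0, -137.4, 69.3]
orientation: [-1.714, 0.687, -1.631]
ft_force: [-1.1, 1.6, 6.9]
width: 0.5
[[-45.1 138.6  94.5]] F stand [-1.7 -0.9  6.9] 14.95
t: 15.25
ee_pos: [637.0, -137.3, 66.5]
orientation: [-1.714, 0.686, -1.631]
ft_force: [-3.0, 0.9, 8.6]
width: 0.7
[[-45.1 138.7  91.8]] F stand [-1.2 -2.9  8.6] 15.25
```

```bash
python3 -m jog '[[0,[-0.06,0.08,0],[0,0,0]],[0,[-0.12,0.15,0],[0,0,0]],[0,[-0.12,0.15,0],[0,0,0]]]'; python3 s.py
python3 -m jog '[[0,[0.15,0.13,0],[0,0,0]],[0,[0.3,0.26,0],[0,0,0]],[0,[0.46,0.39,0],[0,0,0]],[0,[0.46,0.39,0],[0,0,0]]]'; python3 s.py
```

```text
t: 15.55
ee_pos: [637.3, -137.4, 65.1]
orientation: [-1.714, 0.686, -1.632]
ft_force: [-2.2, 2.9, 10.0]
width: 0.5
[[-45.1 138.9  90.3]] F stand [-3.1 -1.9 10. ] 15.55
t: 15.95
ee_pos: [638.0, -143.5, 64.9]
orientation: [-1.714, 0.686, -1.632]
ft_force: [-1.0, 1.9, 7.4]
width: 0.2
[[-38.9 138.9  90.1]] F stand [-2.  -0.8  7.4] 15.95
```

```bash
python3 -m jog '[[0,[0.1,0.18,0],[0,0,0]],[0,[0.25,0.3,0],[0,0,0]],[0,[0.4,0.44,0],[0,0,0]],[0,[0.55,0.56,0],[0,0,0]],[0,[0.7,0.7,0],[0,0,0]],[0,[0.7,0.7,0],[0,0,0]]]'; python3 s.py
python3 - <<'E'
from h import *
for n in("side","top"):
    i=ctrl.get_image(n); np.savez(f"v_{n}.npz",**i)
i=load("v_side.npz"); crop(i,340,110,480,290,3.3,"pics/v_s.png"); i=load("v_top.npz"); crop(i,330,110,450,260,4,"pics/v_t.png")
E
```

```text
t: 16.55
ee_pos: [639.2, -153.3, 64.2]
orientation: [-1.714, 0.686, -1.632]
ft_force: [-0.5, 1.8, 8.2]
width: 0.8
[[-29.  139.1  89.4]] F stand [-1.8 -0.3  8.2] 16.55
```

View pics/v_s.png

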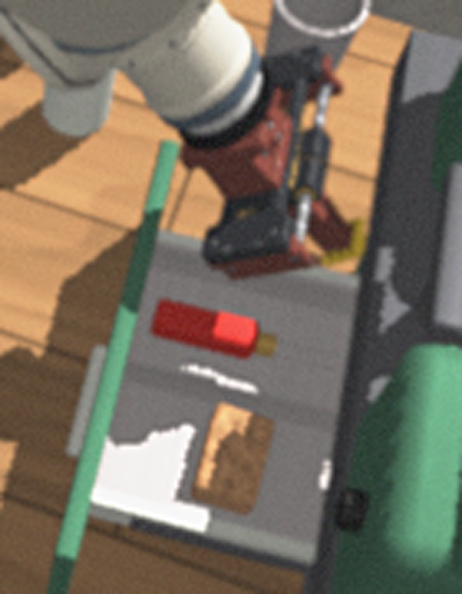

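```bash
python3 - <<'E'
from h import *
for n,rows,cols in(("top",range(215,248,6),(336,366)),("side",range(240,290,8),(340,390))):
    a=load(f"{n}0.npz"); b=load(f"v_{n}.npz")
    def edge(i):
        h=cv2.cvtColor(i["color"],cv2.COLOR_RGB2HSV); g=(h[...,0]>60)&(h[...,0]<90)&(h[...,1]>70); g[:,:cols[0]]=0; g[:,cols[1]:]=0
        if n=="top": v,u=np.nonzero(g); k=(v>226)&(v<246)
        else: v,u=np.nonzero(g); k=(v>255)&(v<275)
        return st(onz(i,[(u[k].mean(),v[k].mean())],115)).round(1),k.sum()
    print(n,edge(a),edge(b))
E
```

```text
top (array([[-187.1, -139.7,  115. ]]), np.int64(86)) (array([[nan, nan, nan]]), np.int64(0))
side (array([[-187.7, -141. ,  115. ]]), np.int64(129)) (array([[-170.7, -136.2,  115. ]]), np.int64(118))<stdin>:8: RuntimeWarning: Mean of empty slice.
  ret = ret.dtype.type(ret / rcount)
```

Both the picture and the measurement show the drawer front moved in by 17 mm, past the catch. I'll back off along the tool axis and move round to the front panel with more lean.

```bash
python3 -m jog '[[0,[0,-1,0],[0,0,0]],[0,[0,-3,0],[0,0,0]],[0,[0,-6.5,0],[0,0,0]],[0,[0,-10.5,0],[0,0,0]],[0,[0,-14.5,0],[0,0,0]],[0,[0,-17.5,0],[0,0,0]],[0,[0,-19,0],[0,0,0]],[0,[0,-19,0],[0,0,0]]]'; python3 s.py; python3 - <<'E'
from h import *
plan(*want([-250,50,230],1.0))
E
```

```text
t: 17.45
ee_pos: [625.9, -29.6, 210.1]
orientation: [-1.711, 0.685, -1.631]
ft_force: [0.3, -0.7, 0.4]
width: 0.2
[[-153.4  138.8  235.3]] F stand [0.8 0.2 0.4] 17.45
at [625.9 -29.6 210.1] shift [-6.78 -6.01 -8.84] turn [-0.007  0.001 -0.301] |cm| 12.7 |rad| 0.3
```

```bash
python3 -m jog '[[0,[-1.5,-1.5,-3],[0,0,-0.1]],[0,[-3.5,-3,-5],[0,0,-0.2]],[0,[-5.5,-5,-7],[0,0,-0.3]],[0,[-6.8,-6,-8.8],[0,0,-0.3]],[0,[-6.8,-6,-8.8],[0,0,-0.3]],[0,[-6.8,-6,-8.8],[0,0,-0.3]]]'; python3 s.py; python3 - <<'E'
from h import *
plan(*want([-225,50,78],1.0)); print(ctrl.get_obs()["qpos"].round(2))
for n in("side","top"):
    i=ctrl.get_image(n); cv2.imwrite(f"pics/w_{n}.png",i["color"][:,:,::-1])
E
```

```text
t: 18.05
ee_pos: [527.8, 48.6, 209.5]
orientation: [-1.89, 0.444, -1.828]
ft_force: [-0.7, -0.6, 1.0]
width: 0.7
[[-248.    49.4  227.4]] F stand [ 0.5 -0.8  1. ] 18.05
at [527.8  48.6 209.5] shift [-11.34   9.99   0.07] turn [-0.003  0.004  0.001] |cm| 15.1 |rad| 0.0
[ 0.57  0.57  1.77 -0.86  1.47  0.87]
```

View pics/w_side.png

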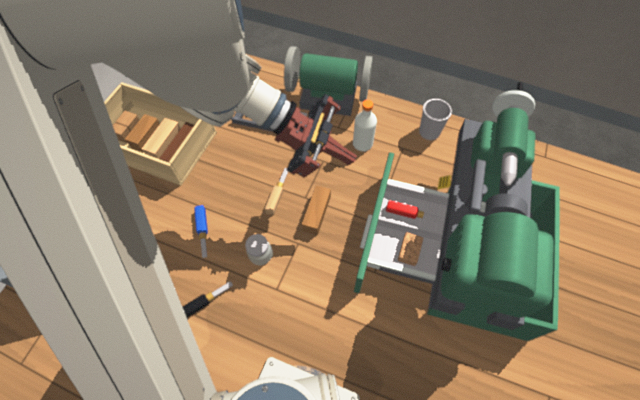

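View pics/w_top.png

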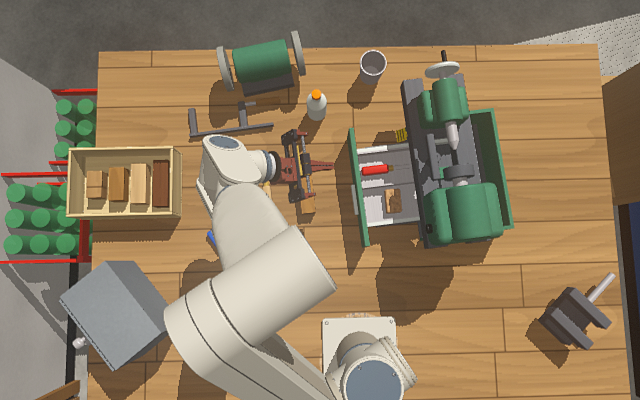

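The drawer is partly in with the gouge still in the bay. The glue, blank and other items are undisturbed. I'll lower to the front panel.

```bash
python3 -m jog '[[0,[-2.5,2.2,0],[0,0,0]],[0,[-5,4.4,0],[0,0,0]],[0,[-7.5,6.6,0.1],[0,0,0]],[0,[-10,8.8,0.1],[0,0,0]],[0,[-11.3,10,0.1],[0,0,0]],[0,[-11.3,10,0.1],[0,0,0]]]'; python3 s.py
```

```text
t: 18.75
ee_pos: [530.6, 24.5, 59.7]
orientation: [-1.893, 0.447, -1.829]
ft_force: [1.2, -1.0, 0.4]
width: 0.4
[[-223.7   49.8   77.5]] F stand [1.1 1.1 0.4] 18.75
```

```bash
python3 -m jog '[[0,[0.54,0.84,0],[0,0,0]],[0,[1.08,1.68,0],[0,0,0]],[0,[1.62,2.52,0],[0,0,0]],[0,[1.9,2.94,0],[0,0,0]],[0,[2.1,3.28,0],[0,0,0]],[0,[2.3,3.62,0],[0,0,0]],[0,[2.54,3.96,0],[0,0,0]],[0,[2.75,4.29,0],[0,0,0]]]'; python3 s.py
python3 -m jog '[[0,[0.27,0.42,0],[0,0,0]],[0,[0.54,0.84,0],[0,0,0]],[0,[0.81,1.26,0],[0,0,0]],[0,[1.08,1.68,0],[0,0,0]]]'; python3 s.py
```

```text
t: 19.55
ee_pos: [537.0, -23.7, 61.6]
orientation: [-1.887, 0.445, -1.829]
ft_force: [-3.7, 7.5, 4.1]
width: 0.2
[[-175.1   51.    79.5]] F stand [-7.8 -2.9  4.1] 19.55
t: 19.95
ee_pos: [539.1, -44.1, 61.5]
orientation: [-1.888, 0.444, -1.829]
ft_force: [-1.4, 4.0, 2.0]
width: 0.7
[[-154.5   51.    79.3]] F stand [-4.2 -1.   2. ] 19.95
```

```bash
python3 -m jog '[[0,[0.38,0.59,0],[0,0,0]],[0,[0.76,1.18,0],[0,0,0]],[0,[1.13,1.77,0],[0,0,0]],[0,[1.51,2.36,0],[0,0,0]],[0,[1.89,2.94,0],[0,0,0]],[0,[2.27,3.53,0],[0,0,0]],[0,[2.65,4.12,0],[0,0,0]],[0,[3.02,4.71,0],[0,0,0]]]'; python3 s.py
python3 -m jog '[[0,[0.32,0.5,0],[0,0,0]],[0,[0.65,1.01,0],[0,0,0]],[0,[0.97,1.51,0],[0,0,0]],[0,[1.3,2.02,0],[0,0,0]],[0,[1.62,2.52,0],[0,0,0]],[0,[1.89,2.94,0],[0,0,0]],[0,[2.05,3.2,0],[0,0,0]],[0,[2.16,3.36,0],[0,0,0]]]'; python3 s.py
```

```text
t: 20.75
ee_pos: [545.0, -100.5, 61.2]
orientation: [-1.888, 0.445, -1.829]
ft_force: [-0.8, 4.3, 2.5]
width: 0.4
[[-97.9  51.   79. ]] F stand [-4.3 -0.4  2.5] 20.75
t: 21.55
ee_pos: [549.2, -139.9, 61.2]
orientation: [-1.888, 0.445, -1.829]
ft_force: [-0.2, 4.3, 1.1]
width: 0.8
[[-58.2  51.1  79. ]] F stand [-4.3  0.2  1.1] 21.55
```

```bash
python3 -m jog '[[0,[0.16,0.25,0],[0,0,0]],[0,[0.32,0.5,0],[0,0,0]],[0,[0.49,0.76,0],[0,0,0]],[0,[0.65,1.01,0],[0,0,0]],[0,[0.81,1.26,0],[0,0,0]],[0,[0.97,1.51,0],[0,0,0]],[0,[1.13,1.77,0],[0,0,0]],[0,[1.24,1.93,0],[0,0,0]]]'; python3 s.py
python3 -m jog '[[0,[0.08,0.13,0],[0,0,0]],[0,[0.16,0.25,0],[0,0,0]],[0,[0.24,0.38,0],[0,0,0]],[0,[0.32,0.5,0],[0,0,0]]]'; python3 s.py
```

```text
t: 22.35
ee_pos: [551.7, -162.7, 61.2]
orientation: [-1.888, 0.445, -1.829]
ft_force: [-1.0, 4.0, 2.2]
width: 0.4
[[-35.3  51.2  79. ]] F stand [-4.1 -0.6  2.2] 22.35
t: 22.75
ee_pos: [552.3, -168.3, 61.2]
orientation: [-1.888, 0.445, -1.829]
ft_force: [-1.8, 2.1, 2.1]
width: 0.0
[[-29.6  51.2  79. ]] F stand [-2.3 -1.5  2.1] 22.75
```

```bash
for k in 1 2; do :; done; python3 -m jog '[[0,[0.08,0.13,0],[0,0,0]],[0,[0.16,0.25,0],[0,0,0]],[0,[0.24,0.38,0],[0,0,0]],[0,[0.24,0.38,0],[0,0,0]]]'; python3 s.py
python3 -m jog '[[0,[0.08,0.13,0],[0,0,0]],[0,[0.11,0.17,0],[0,0,0]],[0,[0.11,0.17,0],[0,0,0]]]'; python3 s.py
```

```text
t: 23.15
ee_pos: [552.9, -172.9, 61.2]
orientation: [-1.888, 0.445, -1.829]
ft_force: [-1.1, 1.6, 1.0]
width: 0.7
[[-25.   51.3  79. ]] F stand [-1.8 -1.   1. ] 23.15
t: 23.45
ee_pos: [553.2, -174.8, 61.2]
orientation: [-1.888, 0.445, -1.829]
ft_force: [-1.3, 2.3, 0.3]
width: 0.2
[[-23.1  51.4  79. ]] F stand [-2.4 -1.1  0.3] 23.45
```

Not at the stop yet, so I'll keep going in 2 mm steps until the force rises.

```bash
python3 -m jog '[[0,[0.05,0.09,0],[0,0,0]],[0,[0.11,0.17,0],[0,0,0]],[0,[0.11,0.17,0],[0,0,0]]]'; python3 s.py
python3 -m jog '[[0,[0.05,0.09,0],[0,0,0]],[0,[0.11,0.17,0],[0,0,0]],[0,[0.11,0.17,0],[0,0,0]]]'; python3 s.py
```

```text
t: 23.75
ee_pos: [553.4, -176.8, 61.2]
orientation: [-1.888, 0.445, -1.829]
ft_force: [-1.5, 1.7, 0.3]
width: 0.5
[[-21.   51.3  79. ]] F stand [-1.8 -1.4  0.3] 23.75
t: 24.05
ee_pos: [553.5, -178.6, 61.1]
orientation: [-1.888, 0.445, -1.829]
ft_force: [-2.0, 5.3, 1.6]
width: 0.6
[[-19.2  51.3  79. ]] F stand [-5.5 -1.4  1.6] 24.05
```

```bash
python3 -m jog '[[0,[0.05,0.09,0],[0,0,0]],[0,[0.08,0.13,0],[0,0,0]],[0,[0.08,0.13,0],[0,0,0]]]'; python3 s.py
python3 - <<'E'
from h import *
for n in("side","top"):
    i=ctrl.get_image(n); np.savez(f"x_{n}.npz",**i); cv2.imwrite(f"pics/x_{n}.png",i["color"][:,:,::-1])
E
```

```text
t: 24.35
ee_pos: [553.6, -179.1, 61.0]
orientation: [-1.887, 0.445, -1.828]
ft_force: [-5.1, 14.8, 4.6]
width: 0.3
[[-18.8  51.3  78.9]] F stand [-15.2  -3.5   4.6] 24.35
```

View pics/x_top.png

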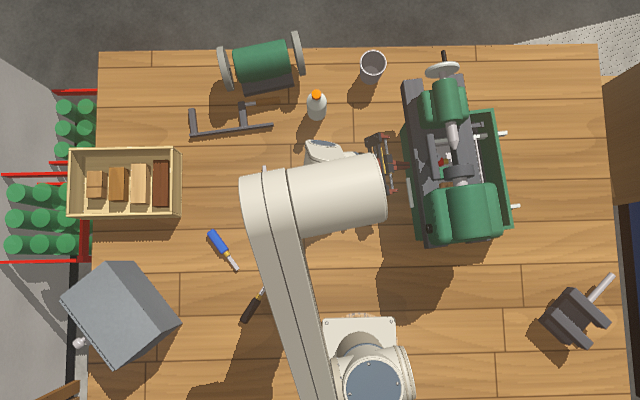

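The force rose to 15 N within 0.5 mm, with the face at about -14 mm (expected -15), so the drawer is against its stop. The top view shows the front tucked under the bed. Backing off.

```bash
python3 -m jog '[[0,[-0.3,-0.5,0],[0,0,0]],[0,[-1.3,-2,0],[0,0,0]],[0,[-2.9,-4.5,0],[0,0,0]],[0,[-4.9,-7.6,0],[0,0,0]],[0,[-6.5,-10.1,0],[0,0,0]],[0,[-6,-13,0],[0,0,0]],[0,[-4,-16,0],[0,0,0]],[0,[-2,-19,0],[0,0,0]]]'; python3 s.py
python3 -m jog '[[0,[2,-3,0],[0,0,0]],[0,[4,-6,0],[0,0,0]],[0,[6,-9,0],[0,0,0]],[0,[8,-12,3],[0,0,0]],[0,[8,-12,3],[0,0,0]]]'; python3 s.py
python3 - <<'E'
from h import *
for n in("side","top"):
    i=ctrl.get_image(n); np.savez(f"y_{n}.npz",**i); cv2.imwrite(f"pics/y_{n}.png",i["color"][:,:,::-1])
E
```

```text
t: 25.25
ee_pos: [535.2, -9.8, 147.7]
orientation: [-1.89, 0.444, -1.828]
ft_force: [0.4, 0.8, 0.3]
width: 0.4
[[-189.    50.7  165.5]] F stand [-0.7  0.5  0.3] 25.25
t: 25.75
ee_pos: [563.3, 52.6, 283.8]
orientation: [-1.875, 0.443, -1.834]
ft_force: [0.8, -0.1, -0.2]
width: 0.5
[[-248.1   84.9  301.7]] F stand [ 0.2  0.7 -0.2] 25.75
```

View pics/y_side.png

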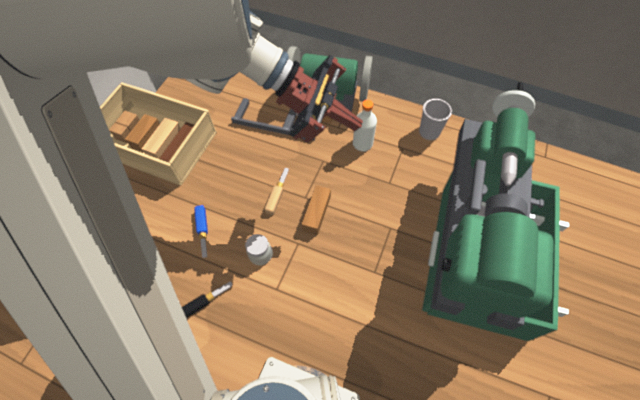

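View pics/y_top.png

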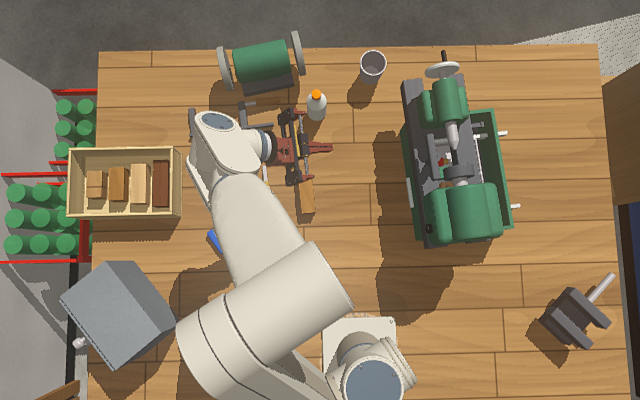

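```bash
python3 - <<'E'
from h import *
a=load("top0.npz"); b=load("y_top.npz"); crop(b,390,130,450,210,8,"pics/y_c.png")
def pull(i,us):
    P=cloud(i); r=[]
    for v in range(188,205):
        u=[u for u in us if P[v,u,2]>45]
        if u: r.append(st(onz(i,[(u[0]-.5,v)],61))[0,0])
    return np.round(np.median(r),1)
print(pull(a,range(340,360)),pull(b,range(395,415)))
E
```

```text
-206.4 -24.4
```

View pics/y_c.png

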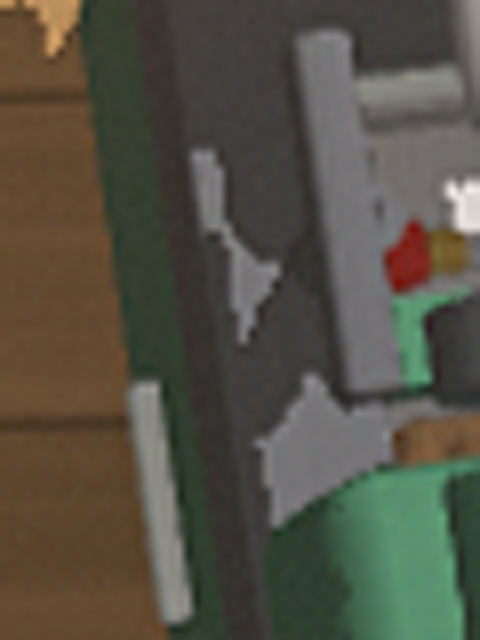

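The pull has travelled 182 mm (180 expected), so the drawer is home. The red handle and ferrule show in the drawer through the bed gap, and the robot is clear. Handing in.

```bash
python3 -c "
from workcell import ctrl
print(ctrl.get_obs()['ft_force'].round(1)); print(ctrl.close_job())"
```

```text
[-0.7  0.6 -0.3]
the job is handed in; nothing more can be done
None
```

The red-handled gouge is lying flat in the empty compartment, the drawer is pushed fully home, and I handed the job in at about 26 s of the 56 s allowed.

- **Gouge:** I set it down lengthwise until it touched the compartment floor at 13 N, then let go. The first grasp closed above the handle without touching anything, because the fingers end about 33 mm short of the reported TCP. I corrected for that, and the second grasp held.
- **Drawer:** I pressed the release lever about 10 mm and kept it down while moving the drawer about 17 mm in, past the catch. I then pushed on the front panel, slowing from about 70 to 10–20 mm/s, until the force rose to about 15 N at the stop.
- **Last checks:** The pull moved 182 mm against the 180 mm expected, which is within camera error. The red handle and brass ferrule show in the closed drawer through the gap in the bed, but I could not see the whole gouge there. The glue bottle, jar, blank, pale gouge and the blue and black look-alikes look undisturbed. The arm hid part of the bar clamp in the last pictures. The arm is clear of everything, with wrist force near zero.

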